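# Clamp a push block in the sanding jig

### The arm

A 7-joint arm with a two-finger parallel gripper is mounted at the origin on the work surface. World frame = base frame: x ahead of the robot, y to its left, z up, the work surface at z = 0. Lengths are in mm, angles in rad, forces in N, time in s.
With the tool pointing down it reaches from about 400 to 850 mm from the base axis. Payload 6.9 kg.
Tool frame: the origin (TCP) lies on the centre line of the jaws, within the pads' length; the fingertips stand 17 mm ahead of it and the grasp point (between the pads) lies 2 mm behind it (bot.tcp_to_tips is the distance from the TCP to the fingertips, in mm); z points along the fingers, y is the direction in which the jaws open and shut (so a half turn about z gives the same grasp; the last joint's range is limited). The gripper opens to 85 mm and grips with 20 to 120 N. Pads are 22 mm wide; open, the fingers measure 114 mm over their backs; the gripper's body (76 mm by 85 mm) begins 54 mm behind the grasp point. The pads swing forward as they close: fully open they stand 13 mm farther back than shut.
Start: joints at [1.331, 0.507, -0.238, 1.5, 0.126, 1.149, -0.155], TCP at [211.226, -588.214, 248.275] pointing down, gripper open.
Joint ranges: [-3.08, 3.08], [-0.24, 2.05], [-1.43, 1.35], [0, 2.5], [-1.52, 4.66], [0.17, 1.96], [-2.89, 2.89]. Speed limits (rad/s): [2.39, 2.39, 3.14, 3.14, 3.14, 3.14, 3.14].

### API

Orientations are given as a unit quaternion [w, x, y, z].
In Python, from rig import bot gives the robot as it stands.
- The arm moves only by the tool apply_moves, never from a script. Its argument "deltas" is a list of rows, each an object with "claw": the opening, from 0 (shut) to 1 (fully open); "linear": the shift along the tool's x, y, z in mm, a list of three; "turn": the turn, a rotation vector about the tool's x, y, z in rad, a list of three. A call has exactly 10 rows; each row shifts and turns the commanded pose from where the row before left it, along the tool's axes as they then stand; what a row does not reach is not made up. A row lasts 1/10 s, in which the tool goes at most 50 mm and 8.59 degrees, less where a joint would pass 70% of its speed; a pose out of reach is approached as far as the arm can. A call with a gripper value outside its range is refused whole. The fingers move at their own pace and stop on an object; "grip_force" is the grip in N (left out, the last holds). Time passes only in rows, so rows that do not move let the fingers close, or fill a call up. It gives the time, the measured TCP pose, the force and the opening at its end, in the units of the state.
- bot.read_state(): the state, without advancing time (a new reading comes with each control period).
- bot.capture(name): name is "side" or "top"; returns the picture (400x640x3 uint8, red, green, blue); there is no depth.
- bot.camera_model(name): a dict with "mtx" (3x3 intrinsics, pixels), "D" ([k1, k2, p1, p2, k3] as OpenCV has them; the pictures are not rectified), "camera_from_world" (4x4, takes a point from world to camera coordinates). Camera axes: x right, y down, z forward; pixel columns grow to the right and rows downward; lengths in mm; the calibration is good to about 2 mm. A picture is of the moment at which its call begins. camera_model takes no time and is no camera call.
- bot.sign_off(): hands the job in, once; it reports no verdict.
Trained networks look in the newest picture that a camera, given by its name, has taken for a name from the list of things; names that differ only in an ending like _2 or _b are one class to them, and where a whole thing is asked for, a point or a joint stands for the part that bears it (a point fixed in the world has none). Each returns a list of dicts, best first, with "confidence" (0 to 1); they miss things now and then, are a little off and sometimes report something else, mostly with a low value. They report only what shows in the picture. A call takes as long as a camera call. They do not tell look-alikes from the thing itself.
- bot.silhouettes(camera, query): "region" (400x640 bool, what is visible of it) and "rect" ([left, top, right, bottom] in pixels, round what is visible of it).
- bot.mark_of(camera, query): "point" ([column, row] in pixels: a listed point, or the origin of a listed thing).
The state is a dict: "time_s": time; "joint_pos": joint angles; "dq": joint speeds; "effort": joint torques, N m; "eef_pos": TCP position; "ee_rot": TCP orientation; "force": force on the tool from outside, world axes, zero at the start; "ft_torque": the same for the moment, N m; "opening": opening from 0.0 (shut) to 1.0 (fully open).
Only numpy, scipy, OpenCV 4.12 (cv2) and the standard library are available. Lean on these libraries where they do the work, as an engineer would, in place of code of your own. Each camera call takes 0.05 s, during which the arm holds its last target.

### The job

Take the push block with the straight bar grip out of the plywood parts bin, passing the gripper in under the low extraction duct, and lay it base down in the sanding jig, snug against both fences. Then swing the wooden turn-button fully across the near end of its base so that it is locked in. Leave the other two pieces in the bin, the glue bottle, the tin and the mallet where they are.

Things in the scene. Friction and masses are not known exactly. Their poses are not given: they have to be found in the camera images.
- pushblock: The push block to be moved, plain wood, about 0.2 kg: flat base 160 (x) x 60 (y) x 18 mm high; on its middle an upright bar grip 80 mm long (x), 24 mm thick (y), from 18 to 68 mm above the underside. Origin: centre of its underside, z up; turned half round it is the same. Starts flat on the bin floor, x axis within 0.4 rad of straight ahead.
- knobblock: Another piece in the bin, to be left there: the same 160 x 60 x 18 mm base, but with a round mushroom knob 48 mm across, 68 mm high in all. Origin: centre of its underside.
- plainblock: Third piece in the bin, to be left there: plain wooden block 160 x 60 x 45 mm. Origin: centre of its underside.
- bin: Open plywood bin, fixed, 250 (x) x 355 (y) mm outside, walls 12 mm thick, floor top 8 mm above the bench; front wall (robot side, -x) 45 mm high, the others 60 mm. The three pieces lie side by side in it, about 105 mm apart along its y, in any order. Origin: centre of the underside, z up.
- duct (a point): Point on the axis of the grey extraction duct (44 mm in diameter, fixed) that runs along the bin's y right above its middle, 250 mm above the bench, from -225 to +215 mm; a post at -210 and an upright pipe at +215 mm carry it. A vertical gripper does not fit beneath: lean the tool back to the robot, fingers pointing forward and down, about 30 degrees from vertical.
- jig_seat (a point): Point on the top of the fixed jig plate (215 x 125 mm, top 75 mm above the bench) where the centre of the push block's underside lies when home. Jig x points away from the robot (the block lies along it), y to the left. Long fence: face at y = -30 mm, x from -80 to +92. End fence: face at x = +80 mm, y from -30 to +40. Both are 12 mm thick, 14 mm above the plate; other sides open.
- button (a joint): Turn-button: a wooden arm 22 mm wide, 12 mm thick, swinging level about an upright pivot. 0 rad = fully across the block's base, at its stop, pointing to jig +y; about 1.57 = swung away, pointing to jig -x. It closes clockwise seen from above, stays where it is left, and starts at 1.1 to 1.6. Its underside is 20.5 mm above the jig plate (2.5 mm over the block's base).
- button_pivot (a point): The turn-button's pivot axis at the arm's underside: at x = -62, y = -58 mm from jig_seat. The peg stands 78 mm from this axis.
- button_peg (a point): Top of the upright peg on the turn-button's end: 16 mm in diameter, it stands 50 mm above the arm (from 107.5 to 157.5 mm above the bench); push it or pinch it from above.
- glue: White glue bottle with an orange cap, 60 mm in diameter, 140 mm high, standing in front of the bin; leave alone. Origin: centre of its underside.
- mallet: Wooden mallet lying on the bench, 60 mm high, handle 200 mm long to its -x, head 65 x 120 mm; leave alone. Origin: under the handle's root.
- tin: Plain steel tin, 90 mm in diameter, 100 mm high; leave alone. Origin: centre of its underside.
Mind the look-alikes: they are no part of the job. Leave any purple look-alike of the part that bears jig_seat alone.

How it is judged:
By the outcome, as a careful person would: the job done as asked, in the order asked, and still so for the second after the job is handed in, with the robot touching nothing.
It also fails if it takes over 69 s, if anything falls off the work surface, if the arm or the gripper's body presses on something with over 40 N, if the wrist force passes 120 N, or if a joint passes its speed limit or range.

## Working session

There is one attempt and no reset: what is moved stays moved. The work goes in short steps, Python scripts to look and compute and a tool call to move; the robot and the scene stay as the last step left them, time stands still between calls to the robot, and variables do not carry over. Pictures are saved under pics/ and viewed, and the job is handed in when it is done.

Besides the shell and the picture viewer there is one more tool, called as name(argument=value, ...), one argument or row to a line, values as JSON. apply_moves: Moves the arm, as the interface text tells. Its arguments: {"type":"object","properties":{"deltas":{"type":"array"},"grip_force":{"type":"number"}},"required":["deltas"]}

```bash
mkdir -p pics; ls; python3 - <<'E'
from rig import bot
import cv2,numpy as np
print(bot.read_state())
for c in("side","top"):
    im=bot.capture(c); cv2.imwrite(f"pics/{c}0.png",im[:,:,::-1])
    m=bot.camera_model(c); print(c,np.round(m["mtx"],1).tolist(),np.round(m["D"],3),np.round(m["camera_from_world"],3).tolist())
E
```

```text
pics
{'time_s': 0.0, 'joint_pos': array([ 1.3314883 ,  0.50835711, -0.2375313 ,  1.50112857,  0.12569237,
        1.14886792, -0.15485068]), 'dq': array([-4.78223817e-04, -1.11997888e-03, -7.94297675e-04,  6.46613651e-05,
       -2.67013593e-04, -6.14126938e-04,  5.33248417e-04]), 'effort': array([-6.20602987e-04, -6.20600080e+01, -2.18757503e+00, -2.49657887e+01,
        1.24165358e-02,  1.19830831e-02,  8.80884869e-06]), 'eef_pos': array([ 211.0386005 , -587.80323058,  247.41935009]), 'ee_rot': array([-8.71564969e-04,  9.85177500e-01,  1.71535732e-01, -1.60057661e-04]), 'force': array([0.23383951, 0.22599477, 0.49025487]), 'ft_torque': array([-0.0156167 , -0.01904076,  0.01587669]), 'opening': 1.0015269616331208}
side [[449.3, 0.0, 326.3], [0.0, 449.3, 203.2], [0.0, 0.0, 1.0]] [-0.124  0.     0.     0.     0.   ] [[-0.994, -0.11, 0.012, 432.818], [-0.089, 0.733, -0.674, 196.654], [0.065, -0.671, -0.738, 1441.558], [0.0, 0.0, 0.0, 1.0]]
top [[383.3, 0.0, 321.2], [0.0, 383.3, 200.4], [0.0, 0.0, 1.0]] [-0.038  0.     0.     0.     0.   ] [[0.029, -0.999, 0.028, -111.202], [-0.996, -0.031, -0.087, 478.456], [0.088, -0.025, -0.996, 1227.85], [0.0, 0.0, 0.0, 1.0]]
```

View pics/side0.png

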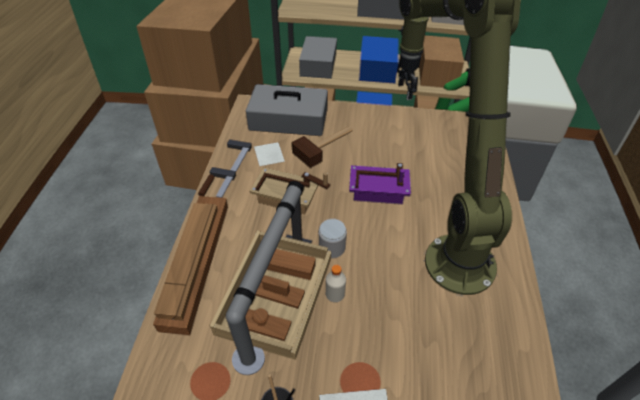

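View pics/top0.png

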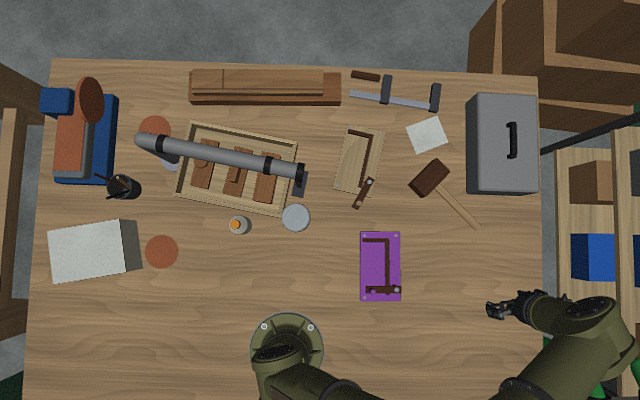

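The top view shows the bin at (235,170) with three pieces. The middle one, at about (237,178), looks like the bar grip; the knob is to its left and the plain block to its right. The plywood jig is at (358,160) and the purple look-alike at (380,265).

```bash
cat > h.py <<'E'
from rig import bot
import cv2,numpy as np
from scipy.optimize import least_squares
C={c:bot.camera_model(c) for c in("side","top")}
def proj(c,P):
    m=C[c];T=m["camera_from_world"];P=np.atleast_2d(np.array(P,float))
    return cv2.projectPoints(P.reshape(-1,1,3),cv2.Rodrigues(T[:3,:3])[0],T[:3,3].copy(),m["mtx"],np.array(m["D"]))[0].reshape(-1,2)
def ray(c,uv):
    m=C[c];T=m["camera_from_world"]
    p=cv2.undistortPoints(np.array([[uv]],float),m["mtx"],np.array(m["D"]))[0,0]
    R=T[:3,:3];return -R.T@T[:3,3],R.T@np.array([p[0],p[1],1])
def onz(c,uv,z):
    o,d=ray(c,uv);return o+d*(z-o[2])/d[2]
def tri(obs):
    f=lambda P:np.concatenate([proj(c,P)[0]-uv for c,uv in obs])
    r=least_squares(f,onz(*obs[0],50.));return r.x,r.fun
def crop(im,x0,y0,x1,y1,s,name):
    cv2.imwrite(f"pics/{name}.png",cv2.resize(im[y0:y1,x0:x1,::-1],None,fx=s,fy=s,interpolation=cv2.INTER_CUBIC))
E
python3 - <<'E'
from h import *
ims={c:bot.capture(c) for c in C}
crop(ims["top"],160,110,410,220,3.2,"topc"); crop(ims["side"],200,160,360,360,3,"sidec")
for q in ["pushblock","knobblock","plainblock","bin","duct","jig_seat","button_pivot","button_peg","glue","tin","mallet"]:
    for c in C:
        print(q,c,[(np.round(d["point"],1).tolist(),round(d["confidence"],2)) for d in bot.mark_of(c,q)][:4])
E
```

```text
pushblock side [([277.9, 294.5], 0.74)]
pushblock top [([238.9, 172.0], 0.88)]
knobblock side [([261.3, 327.3], 0.67)]
knobblock top [([206.4, 165.5], 0.8)]
plainblock side [([288.9, 268.1], 0.95)]
plainblock top [([266.9, 178.8], 0.94)]
bin side [([273.0, 294.4], 0.6)]
bin top [([236.5, 171.7], 0.78)]
duct side [([271.3, 244.3], 0.83)]
duct top [([221.7, 156.8], 0.81)]
jig_seat side [([304.4, 176.2], 0.7), ([382.3, 182.1], 0.58)]
jig_seat top [([353.4, 160.7], 0.91), ([375.2, 266.2], 0.72), ([203.9, 163.5], 0.24)]
button_pivot side [([304.3, 177.4], 0.97), ([399.4, 166.5], 0.55)]
button_pivot top [([363.5, 182.4], 0.96), ([394.7, 289.8], 0.57)]
button_peg side [([402.3, 168.4], 0.64), ([324.9, 173.0], 0.63)]
button_peg top [([361.8, 205.5], 0.75), ([372.3, 289.8], 0.58)]
glue side [([336.6, 294.2], 0.66)]
glue top [([244.5, 225.5], 0.67)]
tin side [([332.4, 247.1], 0.87)]
tin top [([296.2, 214.9], 0.75)]
mallet side [([313.4, 153.4], 0.56), ([262.8, 326.9], 0.23)]
mallet top [([431.4, 182.7], 0.86)]
```

View pics/topc.png

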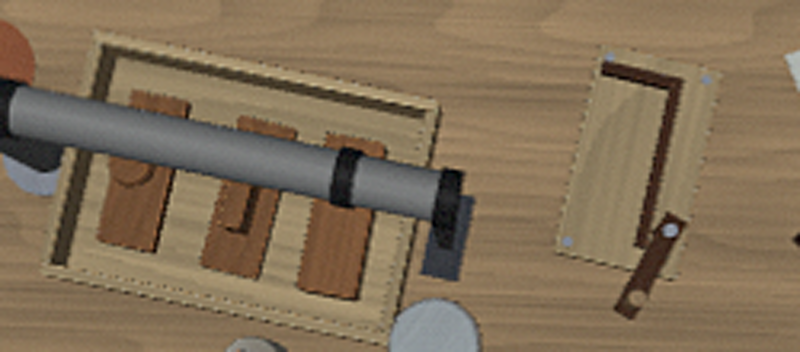

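View pics/sidec.png

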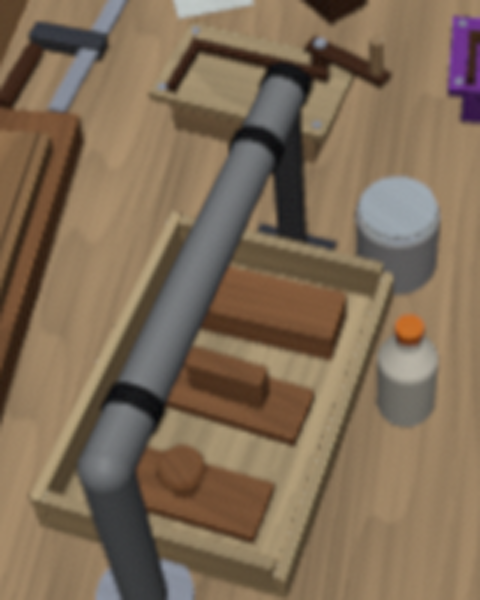

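```bash
python3 - <<'E'
from h import *
ims={c:bot.capture(c) for c in C}
crop(ims["top"],328,120,390,215,6,"jt"); crop(ims["side"],245,165,340,220,8,"js")
crop(ims["top"],215,135,275,210,8,"bt"); crop(ims["side"],245,255,315,315,8,"bs")
E
```

```text
(no output)
```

View pics/jt.png

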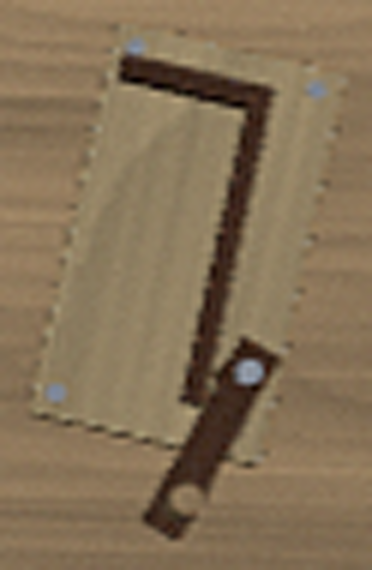

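View pics/js.png

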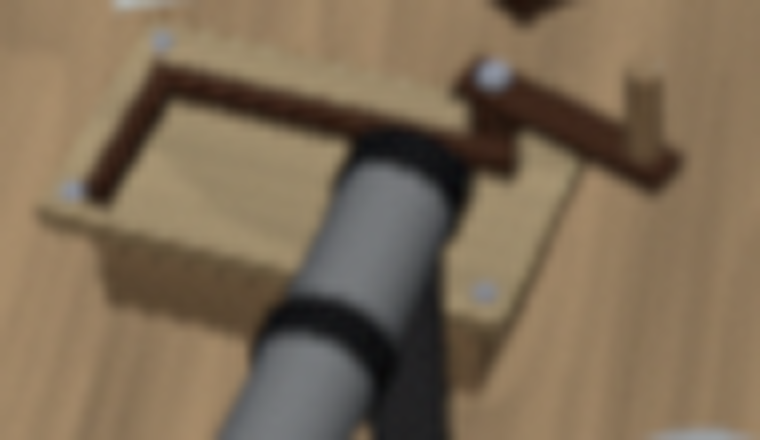

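View pics/bt.png

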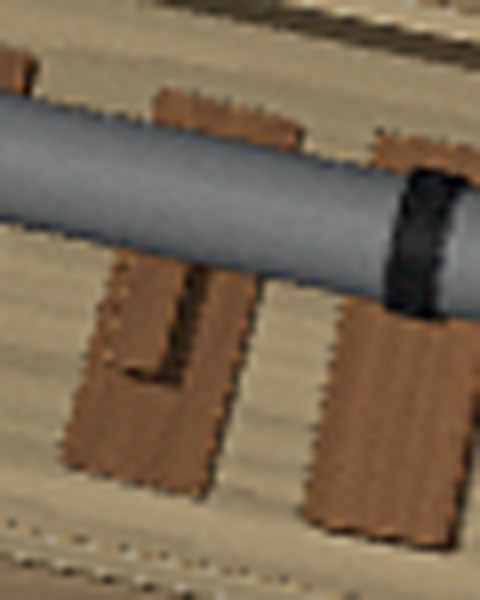

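View pics/bs.png

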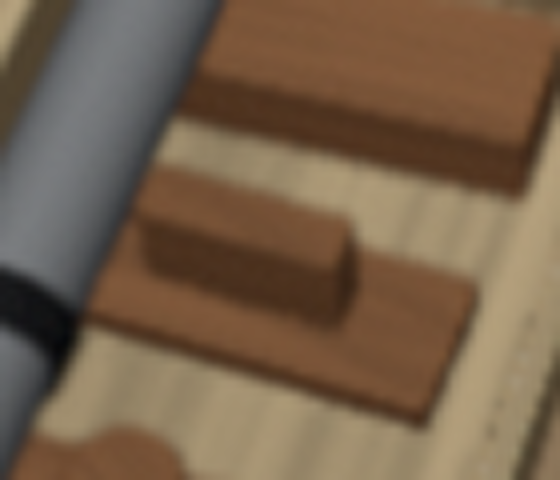

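```bash
cat > fit.py <<'E'
from h import *
def px(u,v,s,x0,y0): return np.array([(u+.5)/s-.5+x0,(v+.5)/s-.5+y0])
def W(p,pts):
    x,y,t=p[:3];c,s=np.cos(t),np.sin(t);P=np.array(pts,float)
    return np.c_[x+c*P[:,0]-s*P[:,1],y+s*P[:,0]+c*P[:,1],P[:,2]]
def fit(obs,p0):
    def f(p):
        r=[]
        for c,uv,P in obs:
            P=P(p) if callable(P) else P
            r+=list(proj(c,W(p,[P]))[0]-uv)
        return np.array(r)
    r=least_squares(f,p0,loss="soft_l1"); return r.x,f(r.x).reshape(-1,2)
bt=lambda u,v:("top",px(u,v,8,215,135)); bs=lambda u,v:("side",px(u,v,8,245,255))
B=[(*bt(155,88),(80,30,26)),(*bt(303,130),(80,-30,26)),(*bt(207,495),(-80,-30,26)),(*bt(62,460),(-80,30,26)),
 (*bs(478,285),(-80,-30,26)),(*bs(425,410),(-80,30,26)),(*bs(355,222),(-40,-12,76)),(*bs(335,280),(-40,12,76))]
jt=lambda u,v:("top",px(u,v,6,328,120)); js=lambda u,v:("side",px(u,v,8,245,165))
def pl(sx,sy): return lambda p:(p[3]+sx*107.5,p[4]+sy*62.5,75)
peg=lambda z:(lambda p:(-62-78*np.sin(np.pi/2-0)*0+78*np.cos(np.pi/2+p[5]),-58+78*np.sin(np.pi/2+p[5]),z))
J=[(*jt(120,25),pl(1,1)),(*jt(345,75),pl(1,-1)),(*jt(255,465),pl(-1,-1)),(*jt(35,415),pl(-1,1)),
 (*jt(272,92),(92,-42,89)),(*jt(122,55),(92,40,89)),(*jt(182,400),(-80,-30,89)),(*jt(249,371),(-62,-58,108)),
 (*js(492,75),(-62,-58,108)),(*js(160,65),(92,-42,89)),(*js(38,210),pl(1,1)),(*js(490,325),pl(-1,1)),
 (*js(645,75),peg(157.5)),(*jt(187,495),peg(157.5))]
if __name__=="__main__":
    p,r=fit(B,[550,100,-.2]);print("block",p.round(3));print(r.round(1).tolist())
    p,r=fit(J,[600,-200,-.2,0,0,1.3]);print("jig",p.round(3));print(r.round(1).tolist())
    for n,uv,z in[("glue",(244.5,225.5),0),("tin",(296.2,214.9),0),("bin",(236.5,171.7),0),("duct",(221.7,156.8),250),("bincorners",(160+100/3.2,110+35/3.2),60),("",(160+440/3.2,110+103/3.2),60),("",(160+385/3.2,110+345/3.2),45),("",(160+43/3.2,110+275/3.2),45),("mallet",(431,183),0)]:
        print(n,onz("top",uv,z).round())
    for n,a,b in[("peg",(361.8,205.5),(324.9,173)),("tin",(296.2,214.9),(332.4,247.1)),("glue",(244.5,225.5),(336.6,294.2))]: print(n,tri([("top",a),("side",b)]))
E
python3 fit.py
```

```text
block [567.943 180.7   -31.623]
[[0.3, 0.2], [-0.4, -0.8], [-0.8, 0.8], [-0.6, 0.8], [0.1, -0.6], [-0.3, 0.4], [-0.0, -0.6], [-0.5, -1.1]]
jig [ 6.06814e+02 -1.94287e+02 -1.96000e-01  5.33500e+00 -1.64480e+01
  1.27300e+00]
[[-0.5, -0.4], [0.1, 0.1], [1.0, 0.4], [-1.1, -0.2], [0.4, -0.2], [0.0, 0.0], [0.0, 0.3], [-0.2, 0.8], [-0.2, 0.7], [-1.0, -0.6], [-0.9, -0.3], [1.3, -0.4], [-0.7, -0.6], [-0.3, 0.8]]
glue [393. 152.   0.]
tin [433. -16.   0.]
bin [571. 187.   0.]
duct [571. 179. 250.]
bincorners [721. 329.  60.]
 [663. -15.  60.]
 [420.  32.  45.]
 [479. 375.  45.]
mallet [ 554. -466.    0.]
peg (array([ 462.09580449, -213.37746791,  148.18422036]), array([ 0.00542641, -0.95727214,  1.08357031,  0.13422283]))
tin (array([425.0773216 , -16.61895279,   4.33743292]), array([-0.01839493,  2.35712765, -2.34699405, -0.24161571]))
glue (array([389.74987651, 153.29146218,  -5.98819357]), array([-0.01017538,  1.01532937, -0.9389799 , -0.08331698]))
```

The bar-grip piece is the middle one, at top (239,172) and side (278,294). The knob piece, top (206,165), has a round cap, and the plain block, top (267,179), has no grip. The crops confirm this. The jig is the plywood one at top (353,161), not the purple one at (375,266).

The fits agree to about 1 px:
- **Block:** (568, 181), yaw −0.207.
- **Jig seat:** (607, −194), yaw −0.196.
- **Button:** about 1.27 rad.

I'll start moving to the front of the bin.

```bash
cat > plan.py <<'E'
from h import *
from scipy.spatial.transform import Rotation as Ro
BL=(568.,181.,-.207); JG=(607.,-194.,-.196)
def tilt(yaw,lean):
    F=np.array([np.cos(yaw),np.sin(yaw),0]);L=np.array([-F[1],F[0],0]);U=np.array([0,0,1.])
    z=np.sin(lean)*F-np.cos(lean)*U; y=-L; return np.c_[np.cross(y,z),y,z]
def fr(o,x,y,z): return W3(o,x,y,z)
def W3(o,x,y,z):
    c,s=np.cos(o[2]),np.sin(o[2]);return np.array([o[0]+c*x-s*y,o[1]+s*x+c*y,z])
def plan(pos,R=None):
    s=bot.read_state();w,x,y,z=s["ee_rot"];R0=Ro.from_quat([x,y,z,w]).as_matrix()
    print("t",round(s["time_s"],2),"pos",s["eef_pos"].round(1),"F",s["force"].round(1),"open",round(s["opening"],3),"q",s["joint_pos"].round(2))
    print("zaxis",R0[:,2].round(3),"yaxis",R0[:,1].round(3))
    if pos is not None: print("lin(cur frame)",(R0.T@(np.array(pos)-s["eef_pos"])).round(1),"target",np.round(pos,1))
    if R is not None:
        print("rotvec",Ro.from_matrix(R0.T@R).as_rotvec().round(4))
        if pos is not None: print("lin(new frame)",(R.T@(np.array(pos)-s["eef_pos"])).round(1))
E
python3 -c "
from plan import *
plan((430,-100,350))"
```

```text
t 1.4 pos [ 211.2 -588.2  248.3] F [ 0.7 -0.1  0.3] open 0.999 q [ 1.33  0.51 -0.24  1.5   0.13  1.15 -0.15]
zaxis [ 0. -0. -1.] yaxis [ 0.338 -0.941  0.   ]
lin(cur frame) [ 370.9 -385.6 -101.7] target [ 430 -100  350]
```

apply_moves(
  deltas=[
    {"claw":1,"linear":[18.6,-19.3,-5.1],"turn":[0,0,0]},
    {"claw":1,"linear":[18.6,-19.3,-5.1],"turn":[0,0,0]},
    {"claw":1,"linear":[18.6,-19.3,-5.1],"turn":[0,0,0]},
    {"claw":1,"linear":[18.6,-19.3,-5.1],"turn":[0,0,0]},
    {"claw":1,"linear":[18.6,-19.3,-5.1],"turn":[0,0,0]},
    {"claw":1,"linear":[18.6,-19.3,-5.1],"turn":[0,0,0]},
    {"claw":1,"linear":[18.6,-19.3,-5.1],"turn":[0,0,0]},
    {"claw":1,"linear":[18.6,-19.3,-5.1],"turn":[0,0,0]},
    {"claw":1,"linear":[18.6,-19.3,-5.1],"turn":[0,0,0]},
    {"claw":1,"linear":[18.6,-19.3,-5.1],"turn":[0,0,0]},
  ],
  grip_force=40,
)

```text
time_s: 2.4
eef_pos: [321.4, -342.6, 299.7]
ee_rot: [0.0, 0.985, 0.172, 0.0]
force: [0.5, -0.2, 0.2]
opening: 0.999
```

apply_moves(
  deltas=[
    {"claw":1,"linear":[18.6,-19.3,-5.1],"turn":[0,0,0]},
    {"claw":1,"linear":[18.6,-19.3,-5.1],"turn":[0,0,0]},
    {"claw":1,"linear":[18.6,-19.3,-5.1],"turn":[0,0,0]},
    {"claw":1,"linear":[18.6,-19.3,-5.1],"turn":[0,0,0]},
    {"claw":1,"linear":[18.6,-19.3,-5.1],"turn":[0,0,0]},
    {"claw":1,"linear":[18.6,-19.3,-5.1],"turn":[0,0,0]},
    {"claw":1,"linear":[18.6,-19.3,-5.1],"turn":[0,0,0]},
    {"claw":1,"linear":[18.6,-19.3,-5.1],"turn":[0,0,0]},
    {"claw":1,"linear":[18.6,-19.3,-5.1],"turn":[0,0,0]},
    {"claw":1,"linear":[18.6,-19.3,-5.1],"turn":[0,0,0]},
  ],
)

```text
time_s: 3.4
eef_pos: [431.1, -98.2, 350.7]
ee_rot: [0.0, 0.985, 0.171, 0.0]
force: [0.3, 0.7, 0.1]
opening: 1.0
```

```bash
python3 -c "
from plan import *
plan(W3(BL,-130,0,290),tilt(-.207,np.pi/6))"
```

```text
t 3.4 pos [431.1 -98.2 350.7] F [0.3 0.7 0.1] open 1.0 q [ 0.61  0.16 -0.52  1.76  0.08  1.25 -1.16]
zaxis [ 0. -0. -1.] yaxis [ 0.338 -0.941  0.   ]
lin(cur frame) [ 112.4 -284.7   60.6] target [440.8 207.7 290. ]
rotvec [-0.144   0.5097  0.5389]
lin(new frame) [ -76.6 -301.3   25.9]
```

apply_moves(
  deltas=[
    {"claw":1,"linear":[0,0,0],"turn":[-0.018,0.0637,0.0674]},
    {"claw":1,"linear":[0,0,0],"turn":[-0.018,0.0637,0.0674]},
    {"claw":1,"linear":[0,0,0],"turn":[-0.018,0.0637,0.0674]},
    {"claw":1,"linear":[0,0,0],"turn":[-0.018,0.0637,0.0674]},
    {"claw":1,"linear":[0,0,0],"turn":[-0.018,0.0637,0.0674]},
    {"claw":1,"linear":[0,0,0],"turn":[-0.018,0.0637,0.0674]},
    {"claw":1,"linear":[0,0,0],"turn":[-0.018,0.0637,0.0674]},
    {"claw":1,"linear":[0,0,0],"turn":[-0.018,0.0637,0.0674]},
    {"claw":1,"linear":[-10,-25,3],"turn":[0,0,0]},
    {"claw":1,"linear":[-8,-25,3],"turn":[0,0,0]},
  ],
)

```text
time_s: 4.4
eef_pos: [428.1, -47.2, 336.0]
ee_rot: [0.027, 0.961, -0.101, 0.257]
force: [0.5, 0.1, 1.4]
opening: 1.001
```

```bash
python3 -c "
from plan import *
plan(W3(BL,-130,0,290),tilt(-.207,np.pi/6))"
```

```text
t 4.4 pos [428.1 -47.2 336. ] F [0.5 0.1 1.4] open 1.001 q [ 0.71 -0.15 -0.63  2.2  -0.03  0.54 -1.7 ]
zaxis [ 0.489 -0.104 -0.866] yaxis [-0.207 -0.978  0.   ]
lin(cur frame) [ -58.  -252.    19.6] target [440.8 207.7 290. ]
rotvec [ 0.001  -0.0002 -0.0015]
lin(new frame) [ -57.6 -252.1   19.9]
```

apply_moves(
  deltas=[
    {"claw":0.7,"linear":[-5.8,-25.2,2],"turn":[0,0,0]},
    {"claw":0.7,"linear":[-5.8,-25.2,2],"turn":[0,0,0]},
    {"claw":0.7,"linear":[-5.8,-25.2,2],"turn":[0,0,0]},
    {"claw":0.7,"linear":[-5.8,-25.2,2],"turn":[0,0,0]},
    {"claw":0.7,"linear":[-5.8,-25.2,2],"turn":[0,0,0]},
    {"claw":0.7,"linear":[-5.8,-25.2,2],"turn":[0,0,0]},
    {"claw":0.7,"linear":[-5.8,-25.2,2],"turn":[0,0,0]},
    {"claw":0.7,"linear":[-5.8,-25.2,2],"turn":[0,0,0]},
    {"claw":0.7,"linear":[-5.8,-25.2,2],"turn":[0,0,0]},
    {"claw":0.7,"linear":[-5.8,-25.2,2],"turn":[0,0,0]},
  ],
)

```text
time_s: 5.4
eef_pos: [435.7, 134.2, 306.7]
ee_rot: [0.021, 0.962, -0.101, 0.254]
force: [-0.1, -0.4, 0.3]
opening: 0.701
```

```bash
python3 -c "
from plan import *
plan(W3(BL,-10,0,57),tilt(-.207,np.pi/6))
im=bot.capture('top');crop(im,160,110,360,230,4,'t1')
im=bot.capture('side');crop(im,200,160,420,360,3.4,'s1')"
```

```text
t 5.4 pos [435.7 134.2 306.7] F [-0.1 -0.4  0.3] open 0.701 q [ 0.25  0.01 -0.88  2.17  0.62  0.69 -2.84]
zaxis [ 0.484 -0.091 -0.871] yaxis [-0.204 -0.979 -0.011]
lin(cur frame) [-27.4 -70.  272.2] target [558.2 183.1  57. ]
rotvec [-0.0107  0.0094 -0.0042]
lin(new frame) [-29.7 -73.  271.1]
```

View pics/t1.png

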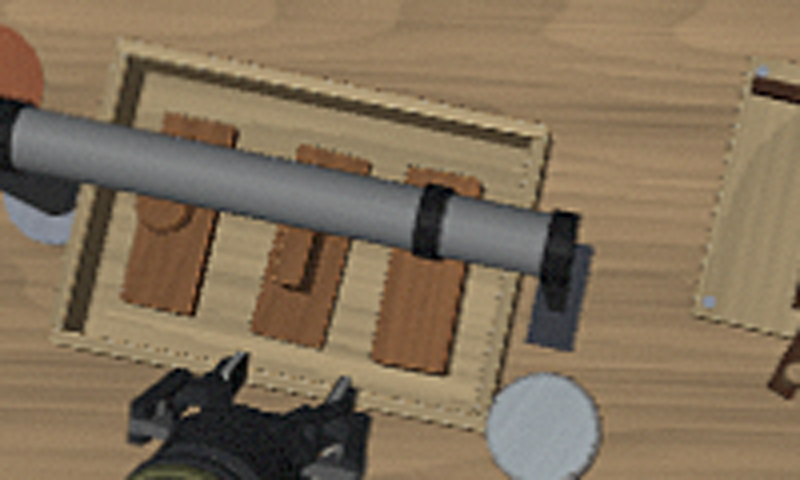

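View pics/s1.png

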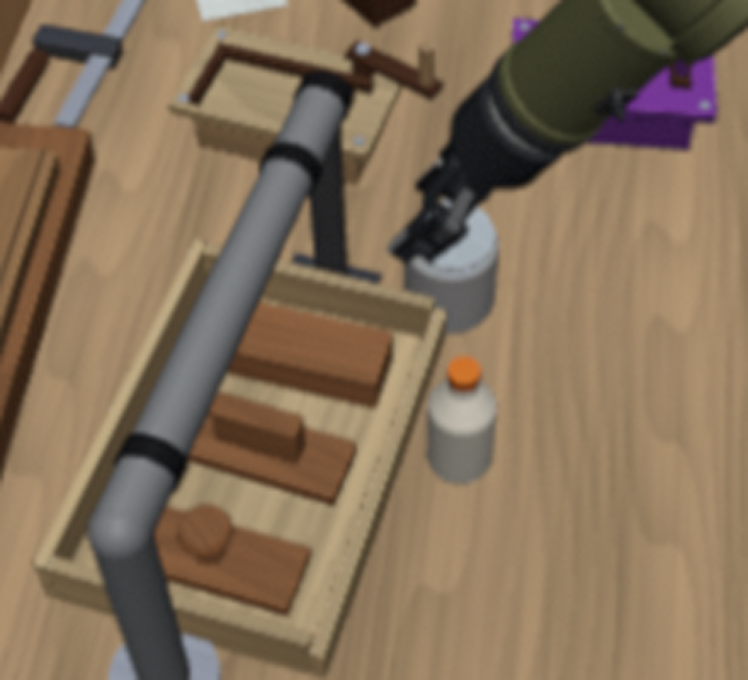

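Joint 7 is at −2.84, against its limit, so that row was cut short. I'll turn the tool half round, which gives the same grasp.

apply_moves(
  deltas=[
    {"claw":0.7,"linear":[0,0,0],"turn":[0,0,-0.142]},
    {"claw":0.7,"linear":[0,0,0],"turn":[0,0,-0.142]},
    {"claw":0.7,"linear":[0,0,0],"turn":[0,0,-0.142]},
    {"claw":0.7,"linear":[0,0,0],"turn":[0,0,-0.142]},
    {"claw":0.7,"linear":[0,0,0],"turn":[0,0,-0.142]},
    {"claw":0.7,"linear":[0,0,0],"turn":[0,0,-0.142]},
    {"claw":0.7,"linear":[0,0,0],"turn":[0,0,-0.142]},
    {"claw":0.7,"linear":[0,0,0],"turn":[0,0,-0.142]},
    {"claw":0.7,"linear":[0,0,0],"turn":[0,0,-0.142]},
    {"claw":0.7,"linear":[0,0,0],"turn":[0,0,-0.142]},
  ],
)

```text
time_s: 6.5
eef_pos: [435.6, 133.4, 306.9]
ee_rot: [0.182, 0.793, 0.553, 0.178]
force: [-0.3, 0.3, -0.3]
opening: 0.695
```

apply_moves(
  deltas=[
    {"claw":0.7,"linear":[0,0,0],"turn":[0,0,-0.142]},
    {"claw":0.7,"linear":[0,0,0],"turn":[0,0,-0.142]},
    {"claw":0.7,"linear":[0,0,0],"turn":[0,0,-0.142]},
    {"claw":0.7,"linear":[0,0,0],"turn":[0,0,-0.142]},
    {"claw":0.7,"linear":[0,0,0],"turn":[0,0,-0.142]},
    {"claw":0.7,"linear":[0,0,0],"turn":[0,0,-0.142]},
    {"claw":0.7,"linear":[0,0,0],"turn":[0,0,-0.142]},
    {"claw":0.7,"linear":[0,0,0],"turn":[0,0,-0.142]},
    {"claw":0.7,"linear":[0,0,0],"turn":[0,0,-0.142]},
    {"claw":0.7,"linear":[0,0,0],"turn":[0,0,-0.142]},
  ],
)

```text
time_s: 7.5
eef_pos: [435.6, 133.4, 306.9]
ee_rot: [0.254, 0.241, 0.936, 0.017]
force: [0.1, 0.4, 0.1]
opening: 0.701
```

```bash
cat >> plan.py <<'E'
def tiltB(yaw,lean): return tilt(yaw,lean)@np.diag([-1.,-1,1])
E
python3 -c "
from plan import *
plan(W3(BL,-130,0,265),tiltB(-.207,np.pi/6))"
```

```text
t 7.5 pos [435.6 133.4 306.9] F [0.1 0.4 0.1] open 0.701 q [ 0.32  0.01 -0.95  2.17  0.62  0.69  0.01]
zaxis [ 0.484 -0.091 -0.87 ] yaxis [0.444 0.883 0.154]
lin(cur frame) [50.  61.5 32.2] target [440.8 207.7 265. ]
rotvec [ 0.0087 -0.0102 -0.3004]
lin(new frame) [29.8 73.8 31.2]
```

apply_moves(
  deltas=[
    {"claw":0.7,"linear":[0,0,0],"turn":[0.0043,-0.005,-0.15]},
    {"claw":0.7,"linear":[0,0,0],"turn":[0.0043,-0.005,-0.15]},
    {"claw":0.7,"linear":[3.7,9.2,3.9],"turn":[0,0,0]},
    {"claw":0.7,"linear":[3.7,9.2,3.9],"turn":[0,0,0]},
    {"claw":0.7,"linear":[3.7,9.2,3.9],"turn":[0,0,0]},
    {"claw":0.7,"linear":[3.7,9.2,3.9],"turn":[0,0,0]},
    {"claw":0.7,"linear":[3.7,9.2,3.9],"turn":[0,0,0]},
    {"claw":0.7,"linear":[3.7,9.2,3.9],"turn":[0,0,0]},
    {"claw":0.7,"linear":[3.7,9.2,3.9],"turn":[0,0,0]},
    {"claw":0.7,"linear":[3.7,9.2,3.9],"turn":[0,0,0]},
  ],
)

```text
time_s: 8.5
eef_pos: [441.5, 207.9, 265.4]
ee_rot: [0.257, 0.103, 0.96, -0.025]
force: [0.6, -0.6, 0.4]
opening: 0.698
```

```bash
python3 -c "
from plan import *
plan(W3(BL,-10,0,57),tiltB(-.207,np.pi/6))"
```

```text
t 8.5 pos [441.5 207.9 265.4] F [ 0.6 -0.6  0.4] open 0.698 q [ 0.04  0.22 -1.01  2.15  0.93  0.87 -0.2 ]
zaxis [ 0.489 -0.101 -0.866] yaxis [0.211 0.977 0.005]
lin(cur frame) [  0.8  -0.6 240.1] target [558.2 183.1  57. ]
rotvec [ 0.0012 -0.0005 -0.0074]
lin(new frame) [  0.9  -0.3 240.1]
```

apply_moves(
  deltas=[
    {"claw":0.7,"linear":[0,0,19],"turn":[0,0,-0.0007]},
    {"claw":0.7,"linear":[0,0,19],"turn":[0,0,-0.0007]},
    {"claw":0.7,"linear":[0,0,19],"turn":[0,0,-0.0007]},
    {"claw":0.7,"linear":[0,0,19],"turn":[0,0,-0.0007]},
    {"claw":0.7,"linear":[0,0,19],"turn":[0,0,-0.0007]},
    {"claw":0.7,"linear":[0,0,19],"turn":[0,0,-0.0007]},
    {"claw":0.7,"linear":[0,0,19],"turn":[0,0,-0.0007]},
    {"claw":0.7,"linear":[0,0,19],"turn":[0,0,-0.0007]},
    {"claw":0.7,"linear":[0,0,19],"turn":[0,0,-0.0007]},
    {"claw":0.7,"linear":[0,0,15],"turn":[0,0,-0.0007]},
  ],
)

```text
time_s: 9.5
eef_pos: [533.0, 188.2, 103.7]
ee_rot: [0.257, 0.101, 0.961, -0.025]
force: [-0.3, -1.7, 0.2]
opening: 0.699
```

```bash
python3 -c "
from plan import *
plan(W3(BL,-10,0,57),tiltB(-.207,np.pi/6))
im=bot.capture('top');crop(im,180,120,310,220,6,'t2')
im=bot.capture('side');crop(im,200,200,360,340,5,'s2')"
```

```text
t 9.5 pos [533.  188.2 103.7] F [-0.3 -1.7  0.2] open 0.699 q [-0.07  0.6  -0.79  2.23  1.53  0.81 -0.67]
zaxis [ 0.488 -0.101 -0.867] yaxis [0.206 0.978 0.003]
lin(cur frame) [ 1.   0.1 53.3] target [558.2 183.1  57. ]
rotvec [ 0.0019 -0.0018 -0.0021]
lin(new frame) [ 1.1  0.2 53.3]
```

View pics/t2.png

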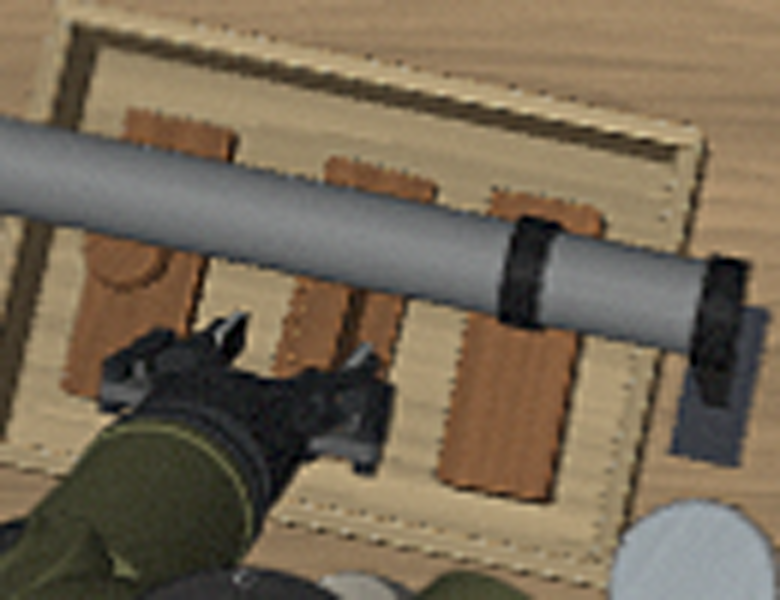

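View pics/s2.png

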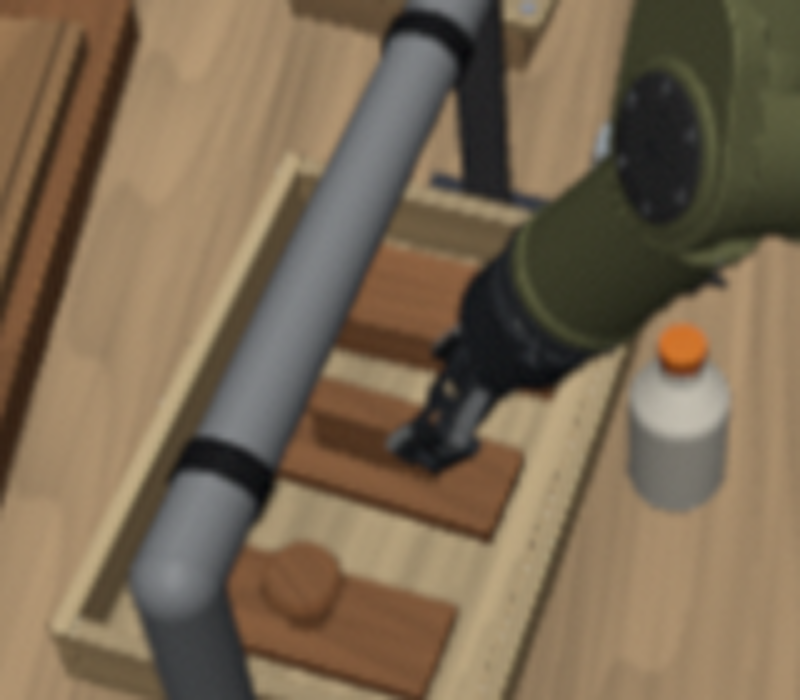

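```bash
python3 -c "
from plan import *
s=bot.read_state();w,x,y,z=s['ee_rot'];R=Ro.from_quat([x,y,z,w]).as_matrix()
im=bot.capture('top')
big=cv2.resize(im[120:220,180:310,::-1],None,fx=6,fy=6,interpolation=cv2.INTER_CUBIC)
def dot(P,col):
    u=(proj('top',P)[0]-[180,120]+.5)*6-.5; cv2.circle(big,tuple(int(round(a)) for a in u),3,col,-1)
for a in(-30,0,30): dot(s['eef_pos']+R@[0,a,11],(0,0,255))
for X in(-40,40):
  for Y in(-12,12): dot(W3(BL,X,Y,76),(255,255,0))
for X in(-80,80):
  for Y in(-30,30): dot(W3(BL,X,Y,26),(0,255,0))
cv2.imwrite('pics/ov.png',big)"
```

```text
(no output)
```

View pics/ov.png

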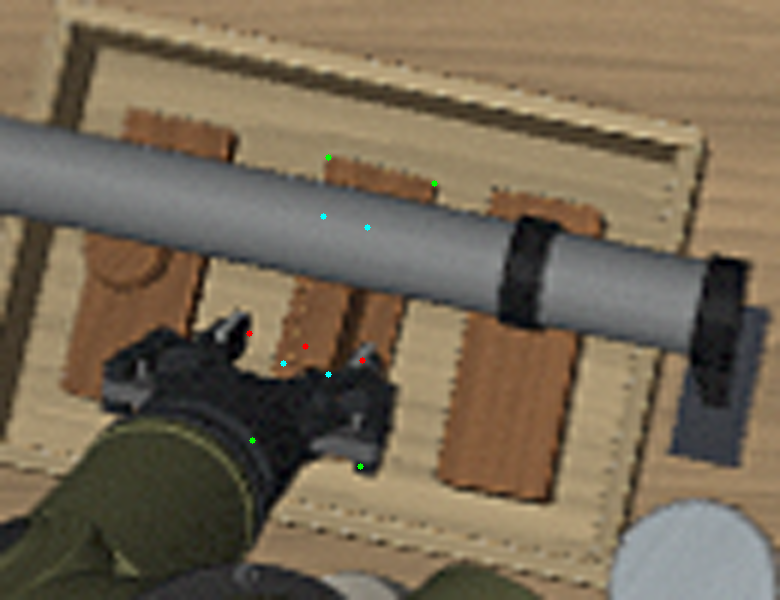

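The projected tool and block points match the picture, with the jaws centred over the bar at (305,347). I'll advance and close.

apply_moves(
  deltas=[
    {"claw":0.7,"linear":[0,0,9],"turn":[0,0,0]},
    {"claw":0.7,"linear":[0,0,9],"turn":[0,0,0]},
    {"claw":0.7,"linear":[0,0,9],"turn":[0,0,0]},
    {"claw":0.7,"linear":[0,0,9],"turn":[0,0,0]},
    {"claw":0.7,"linear":[0,0,9],"turn":[0,0,0]},
    {"claw":0.7,"linear":[0,0,9],"turn":[0,0,0]},
    {"claw":0,"linear":[0,0,0],"turn":[0,0,0]},
    {"claw":0,"linear":[0,0,0],"turn":[0,0,0]},
    {"claw":0,"linear":[0,0,0],"turn":[0,0,0]},
    {"claw":0,"linear":[0,0,0],"turn":[0,0,0]},
  ],
  grip_force=60,
)

```text
time_s: 10.65
eef_pos: [558.3, 184.3, 57.5]
ee_rot: [0.257, 0.099, 0.961, -0.026]
force: [0.1, -0.6, -1.5]
opening: 0.272
```

apply_moves(
  deltas=[
    {"claw":0,"linear":[0,0,0],"turn":[0,0,0]},
    {"claw":0,"linear":[0,0,0],"turn":[0,0,0]},
    {"claw":0,"linear":[0,0,0],"turn":[0,0,0]},
    {"claw":0,"linear":[0,0,0],"turn":[0,0,0]},
    {"claw":0,"linear":[-2.5,0,-4.3],"turn":[0,0,0]},
    {"claw":0,"linear":[-2.5,0,-4.3],"turn":[0,0,0]},
    {"claw":0,"linear":[-2.5,0,-4.3],"turn":[0,0,0]},
    {"claw":0,"linear":[0,0,-6],"turn":[0,0,0]},
    {"claw":0,"linear":[0,0,-6],"turn":[0,0,0]},
    {"claw":0,"linear":[0,0,0],"turn":[0,0,0]},
  ],
)

```text
time_s: 11.65
eef_pos: [552.5, 185.8, 83.5]
ee_rot: [0.258, 0.099, 0.961, -0.026]
force: [-0.1, -0.4, -1.6]
opening: 0.268
```

```bash
python3 -c "
from plan import *
plan(None,tiltB(-.207,np.pi/6))
im=bot.capture('top');crop(im,180,120,310,220,6,'t3')
im=bot.capture('side');crop(im,200,200,360,340,5,'s3')"
```

```text
t 11.65 pos [552.5 185.8  83.5] F [-0.1 -0.4 -1.6] open 0.268 q [-0.07  0.65 -0.76  2.21  1.6   0.81 -0.69]
zaxis [ 0.49  -0.101 -0.866] yaxis [0.203 0.979 0.001]
rotvec [0.0021 0.0002 0.0019]
```

View pics/s3.png

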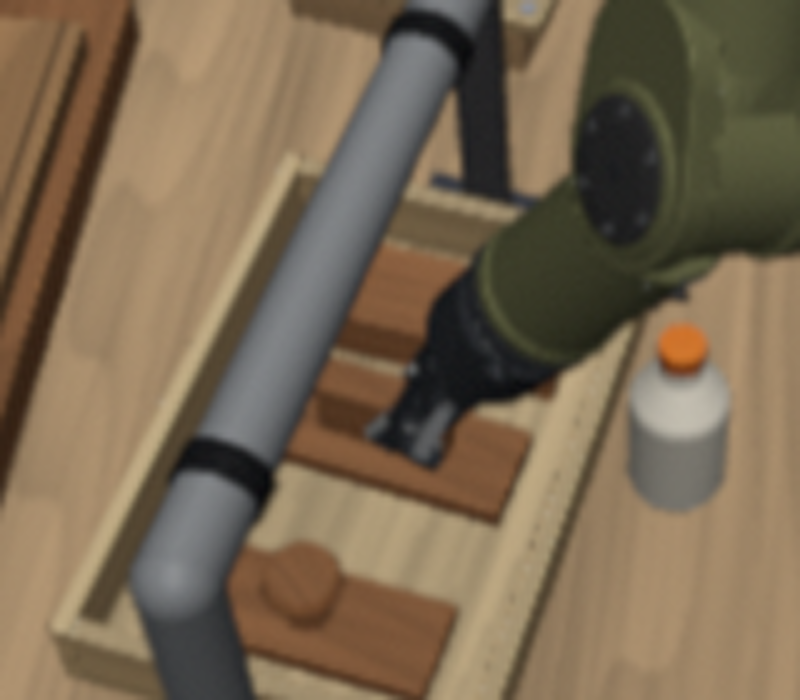

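apply_moves(
  deltas=[
    {"claw":0,"linear":[0,0,-12],"turn":[0,0,0]},
    {"claw":0,"linear":[0,0,-16],"turn":[0,0,0]},
    {"claw":0,"linear":[0,0,-16],"turn":[0,0,0]},
    {"claw":0,"linear":[0,0,-16],"turn":[0,0,0]},
    {"claw":0,"linear":[0,0,-16],"turn":[0,0,0]},
    {"claw":0,"linear":[0,0,-16],"turn":[0,0,0]},
    {"claw":0,"linear":[0,0,-16],"turn":[0,0,0]},
    {"claw":0,"linear":[0,0,-16],"turn":[0,0,0]},
    {"claw":0,"linear":[0,0,-16],"turn":[0,0,0]},
    {"claw":0,"linear":[0,0,-16],"turn":[0,0,0]},
  ],
)

```text
time_s: 12.75
eef_pos: [475.9, 201.0, 218.0]
ee_rot: [0.257, 0.099, 0.961, -0.027]
force: [-0.1, 0.3, -1.2]
opening: 0.275
```

```bash
python3 -c "
from plan import *
plan((405,190,225),tiltB(-.207,np.pi/6))
im=bot.capture('top');crop(im,160,110,390,240,3.4,'t4')
im=bot.capture('side');crop(im,200,140,400,340,3,'s4')"
```

```text
t 12.75 pos [475.9 201.  218. ] F [-0.1  0.3 -1.2] open 0.275 q [-0.02  0.34 -0.91  2.18  1.11  0.82 -0.33]
zaxis [ 0.489 -0.102 -0.867] yaxis [ 0.204  0.979 -0.   ]
lin(cur frame) [ 54.8 -25.2 -39.6] target [405 190 225]
rotvec [ 0.0006 -0.0011  0.0019]
lin(new frame) [ 54.7 -25.3 -39.7]
```

View pics/t4.png

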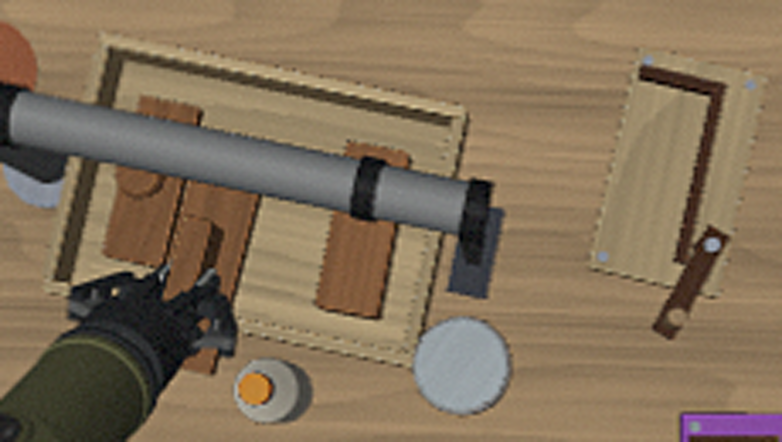

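View pics/s4.png

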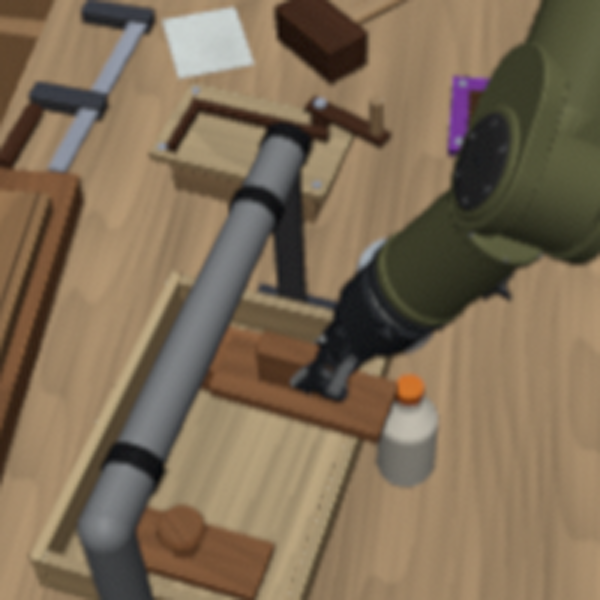

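apply_moves(
  deltas=[
    {"claw":0,"linear":[15.2,0,-8.8],"turn":[0,0,0]},
    {"claw":0,"linear":[15.2,0,-8.8],"turn":[0,0,0]},
    {"claw":0,"linear":[15.2,0,-8.8],"turn":[0,0,0]},
    {"claw":0,"linear":[15.2,0,-8.8],"turn":[0,0,0]},
    {"claw":0,"linear":[-10.5,0,-18.2],"turn":[0,0,0]},
    {"claw":0,"linear":[-10.5,0,-18.2],"turn":[0,0,0]},
    {"claw":0,"linear":[-10.5,0,-18.2],"turn":[0,0,0]},
    {"claw":0,"linear":[-10.5,0,-18.2],"turn":[0,0,0]},
    {"claw":0,"linear":[-10.5,0,-18.2],"turn":[0,0,0]},
    {"claw":0,"linear":[-10.5,0,-18.2],"turn":[0,0,0]},
  ],
)

```text
time_s: 13.85
eef_pos: [408.0, 214.6, 344.0]
ee_rot: [0.257, 0.099, 0.961, -0.027]
force: [1.0, 0.5, -1.0]
opening: 0.278
```

```bash
python3 -c "
from plan import *
plan(W3(JG,-14,6,345),tiltB(-.196,np.pi/6))"
```

```text
t 13.85 pos [408.  214.6 344. ] F [ 1.   0.5 -1. ] open 0.278 q [ 0.12  0.04 -1.03  2.04  0.64  0.93  0.11]
zaxis [ 0.488 -0.103 -0.867] yaxis [ 0.205  0.979 -0.001]
lin(cur frame) [-229.4 -353.3  131.3] target [ 594.4 -185.4  345. ]
rotvec [-0.0058 -0.0013 -0.0083]
lin(new frame) [-226.3 -356.   129.5]
```

apply_moves(
  deltas=[
    {"claw":0,"linear":[-11.4,-17.7,6.5],"turn":[0,0,0]},
    {"claw":0,"linear":[-11.4,-17.7,6.5],"turn":[0,0,0]},
    {"claw":0,"linear":[-11.4,-17.7,6.5],"turn":[0,0,0]},
    {"claw":0,"linear":[-11.4,-17.7,6.5],"turn":[0,0,0]},
    {"claw":0,"linear":[-11.4,-17.7,6.5],"turn":[0,0,0]},
    {"claw":0,"linear":[-11.4,-17.7,6.5],"turn":[0,0,0]},
    {"claw":0,"linear":[-11.4,-17.7,6.5],"turn":[0,0,0]},
    {"claw":0,"linear":[-11.4,-17.7,6.5],"turn":[0,0,0]},
    {"claw":0,"linear":[-11.4,-17.7,6.5],"turn":[0,0,0]},
    {"claw":0,"linear":[-11.4,-17.7,6.5],"turn":[0,0,0]},
  ],
)

```text
time_s: 14.85
eef_pos: [500.1, 13.5, 343.3]
ee_rot: [0.256, 0.099, 0.961, -0.027]
force: [0.6, 0.0, -1.6]
opening: 0.28
```

apply_moves(
  deltas=[
    {"claw":0,"linear":[-11.4,-17.7,6.5],"turn":[0,0,0]},
    {"claw":0,"linear":[-11.4,-17.7,6.5],"turn":[0,0,0]},
    {"claw":0,"linear":[-11.4,-17.7,6.5],"turn":[0,0,0]},
    {"claw":0,"linear":[-11.4,-17.7,6.5],"turn":[0,0,0]},
    {"claw":0,"linear":[-11.4,-17.7,6.5],"turn":[0,0,0]},
    {"claw":0,"linear":[-11.4,-17.7,6.5],"turn":[0,0,0]},
    {"claw":0,"linear":[-11.4,-17.7,6.5],"turn":[0,0,0]},
    {"claw":0,"linear":[-11.4,-17.7,6.5],"turn":[0,0,0]},
    {"claw":0,"linear":[-11.4,-17.7,6.5],"turn":[0,0,0]},
    {"claw":0,"linear":[-11.4,-17.7,6.5],"turn":[0,0,0]},
  ],
)

```text
time_s: 15.85
eef_pos: [592.1, -186.3, 343.2]
ee_rot: [0.255, 0.099, 0.961, -0.027]
force: [-0.6, -0.1, -1.3]
opening: 0.27
```

```bash
python3 -c "
from plan import *
plan(W3(JG,-16,6,180),tiltB(-.196,np.pi/6))"
```

```text
t 15.85 pos [ 592.1 -186.3  343.2] F [-0.6 -0.1 -1.3] open 0.27 q [ 0.73  0.22 -0.56  1.84  0.19  0.6   1.46]
zaxis [ 0.486 -0.102 -0.868] yaxis [ 0.205  0.979 -0.   ]
lin(cur frame) [ 81.    1.4 141.7] target [ 592.5 -185.   180. ]
rotvec [-0.0053 -0.0042 -0.0086]
lin(new frame) [ 81.5   1.3 141.4]
```

apply_moves(
  deltas=[
    {"claw":0,"linear":[0,0,0],"turn":[-0.005,-0.004,-0.0086]},
    {"claw":0,"linear":[9.1,0.1,15.7],"turn":[0,0,0]},
    {"claw":0,"linear":[9.1,0.1,15.7],"turn":[0,0,0]},
    {"claw":0,"linear":[9.1,0.1,15.7],"turn":[0,0,0]},
    {"claw":0,"linear":[9.1,0.1,15.7],"turn":[0,0,0]},
    {"claw":0,"linear":[9.1,0.1,15.7],"turn":[0,0,0]},
    {"claw":0,"linear":[9.1,0.1,15.7],"turn":[0,0,0]},
    {"claw":0,"linear":[9.1,0.1,15.7],"turn":[0,0,0]},
    {"claw":0,"linear":[9.1,0.1,15.7],"turn":[0,0,0]},
    {"claw":0,"linear":[9.1,0.1,15.7],"turn":[0,0,0]},
  ],
)

```text
time_s: 16.85
eef_pos: [592.0, -183.1, 180.7]
ee_rot: [0.258, 0.094, 0.961, -0.025]
force: [0.9, -0.9, -1.8]
opening: 0.27
```

```bash
python3 -c "
from plan import *
plan(W3(JG,-16,6,140),tiltB(-.196,np.pi/6))
im=bot.capture('top');crop(im,320,110,400,220,5.4,'t5')
im=bot.capture('side');crop(im,240,130,350,230,6,'s5')"
```

```text
t 16.85 pos [ 592.  -183.1  180.7] F [ 0.9 -0.9 -1.8] open 0.27 q [ 0.55  0.4  -0.36  2.1   0.65  0.18  1.01]
zaxis [ 0.491 -0.097 -0.866] yaxis [0.194 0.981 0.   ]
lin(cur frame) [19.7 -1.7 35.6] target [ 592.5 -185.   140. ]
rotvec [0.0008 0.0002 0.0007]
lin(new frame) [19.6 -1.7 35.6]
```

View pics/t5.png

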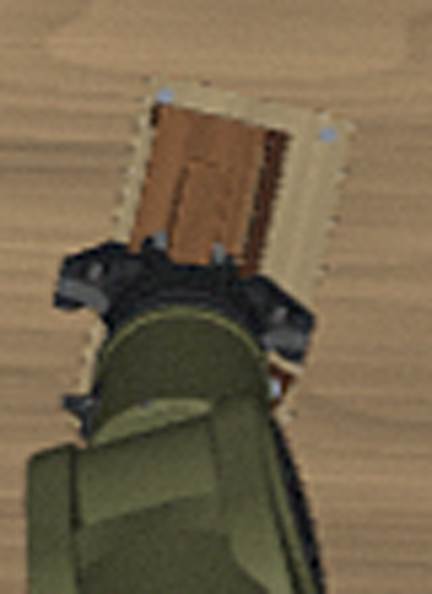

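View pics/s5.png

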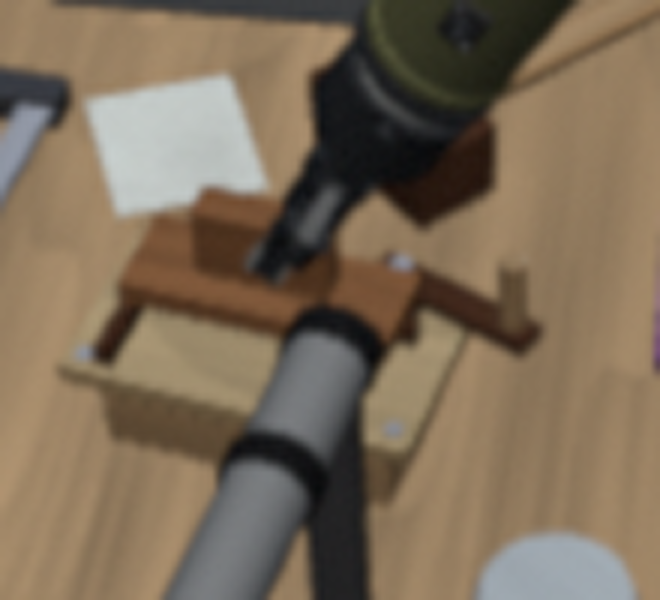

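```bash
python3 -c "
from plan import *
from fit import px
s=bot.read_state();p=s['eef_pos']
F=lambda u,v:px(u,v,5.4,320,110); G=lambda u,v:px(u,v,6,240,130)
u0=p[2]-49.5
for n,c,uv,z in [('FL','top',F(158,105),u0+18),('FR','top',F(288,133),u0+18),('sFL','side',G(122,283),u0+18),('sRL','side',G(398,335),u0+18),('sRR','side',G(420,280),u0+18),('sbarF','side',G(205,190),u0+68)]:
    P=onz(c,uv,z)-[JG[0],JG[1],0];t=JG[2];print(n,round(np.cos(t)*P[0]+np.sin(t)*P[1],1),round(-np.sin(t)*P[0]+np.cos(t)*P[1],1))
P=p-[JG[0],JG[1],0];print('tcp',np.cos(t)*P[0]+np.sin(t)*P[1],-np.sin(t)*P[0]+np.cos(t)*P[1])
"
```

```text
FL 74.4 39.0
FR 75.7 -34.9
sFL 65.6 37.3
sRL -93.4 27.8
sRR -90.8 -16.5
sbarF 26.4 1.9
tcp -17.914493943814364 7.252010194640256
```

apply_moves(
  deltas=[
    {"claw":0,"linear":[2,0,3.5],"turn":[0,0,0]},
    {"claw":0,"linear":[2,0,3.5],"turn":[0,0,0]},
    {"claw":0,"linear":[2,0,3.5],"turn":[0,0,0]},
    {"claw":0,"linear":[2,0,3.5],"turn":[0,0,0]},
    {"claw":0,"linear":[2,0,3.5],"turn":[0,0,0]},
    {"claw":0,"linear":[0,0,0],"turn":[0,0,0]},
    {"claw":0,"linear":[0,0,0],"turn":[0,0,0]},
    {"claw":0,"linear":[0,0,0],"turn":[0,0,0]},
    {"claw":0,"linear":[0,0,0],"turn":[0,0,0]},
    {"claw":0,"linear":[0,0,0],"turn":[0,0,0]},
  ],
)

```text
time_s: 17.95
eef_pos: [593.2, -184.0, 162.8]
ee_rot: [0.259, 0.094, 0.961, -0.026]
force: [-0.0, 0.9, -1.8]
opening: 0.271
```

```bash
python3 -c "
from plan import *
plan(W3(JG,-17,6,130),tiltB(-.196,np.pi/6))"
```

```text
t 17.95 pos [ 593.2 -184.   162.8] F [-0.   0.9 -1.8] open 0.271 q [ 0.6   0.44 -0.44  2.12  1.07  0.18  0.61]
zaxis [ 0.493 -0.098 -0.864] yaxis [ 0.194  0.981 -0.   ]
lin(cur frame) [17.8 -1.1 27.6] target [ 591.5 -184.8  130. ]
rotvec [0.0001 0.0035 0.0008]
lin(new frame) [17.7 -1.2 27.6]
```

apply_moves(
  deltas=[
    {"claw":0,"linear":[1.8,0,2.8],"turn":[0,0.0005,0]},
    {"claw":0,"linear":[1.8,0,2.8],"turn":[0,0.0005,0]},
    {"claw":0,"linear":[1.8,0,2.8],"turn":[0,0.0005,0]},
    {"claw":0,"linear":[1.8,0,2.8],"turn":[0,0.0005,0]},
    {"claw":0,"linear":[1.8,0,2.8],"turn":[0,0.0005,0]},
    {"claw":0,"linear":[1.8,0,2.8],"turn":[0,0.0005,0]},
    {"claw":0,"linear":[1.8,0,2.8],"turn":[0,0,0]},
    {"claw":0,"linear":[0,0,0],"turn":[0,0,0]},
    {"claw":0,"linear":[0,0,0],"turn":[0,0,0]},
    {"claw":0,"linear":[0,0,0],"turn":[0,0,0]},
  ],
)

```text
time_s: 18.95
eef_pos: [592.2, -183.7, 139.5]
ee_rot: [0.258, 0.094, 0.961, -0.025]
force: [0.5, 0.4, -0.2]
opening: 0.272
```

```bash
python3 -c "
from plan import *
plan(W3(JG,-17,6,130),tiltB(-.196,np.pi/6))"
```

```text
t 18.95 pos [ 592.2 -183.7  139.5] F [ 0.5  0.4 -0.2] open 0.272 q [ 0.61  0.48 -0.46  2.15  1.43  0.18  0.25]
zaxis [ 0.491 -0.097 -0.866] yaxis [ 0.194  0.981 -0.   ]
lin(cur frame) [ 5.2 -1.2  8. ] target [ 591.5 -184.8  130. ]
rotvec [0.0002 0.0005 0.0007]
lin(new frame) [ 5.2 -1.2  8. ]
```

apply_moves(
  deltas=[
    {"claw":0,"linear":[1,0,1.7],"turn":[0,0,0]},
    {"claw":0,"linear":[1,0,1.7],"turn":[0,0,0]},
    {"claw":0,"linear":[1,0,1.7],"turn":[0,0,0]},
    {"claw":0,"linear":[1,0,1.7],"turn":[0,0,0]},
    {"claw":0,"linear":[1,0,1.7],"turn":[0,0,0]},
    {"claw":0,"linear":[1,0,1.7],"turn":[0,0,0]},
    {"claw":0,"linear":[0,0,0],"turn":[0,0,0]},
    {"claw":0,"linear":[0,0,0],"turn":[0,0,0]},
    {"claw":0,"linear":[0,0,0],"turn":[0,0,0]},
    {"claw":0,"linear":[0,0,0],"turn":[0,0,0]},
  ],
)

```text
time_s: 19.95
eef_pos: [592.1, -183.8, 127.6]
ee_rot: [0.258, 0.094, 0.961, -0.025]
force: [-0.2, -0.2, -1.8]
opening: 0.276
```

```bash
python3 -c "
from plan import *
plan(W3(JG,-17,6,124),tiltB(-.196,np.pi/6))
im=bot.capture('top');crop(im,320,110,400,220,5.4,'t6')
im=bot.capture('side');crop(im,240,130,350,230,6,'s6')"
```

```text
t 19.95 pos [ 592.1 -183.8  127.6] F [-0.2 -0.2 -1.8] open 0.276 q [ 0.61  0.5  -0.46  2.16  1.61  0.18  0.07]
zaxis [ 0.491 -0.097 -0.866] yaxis [ 0.194  0.981 -0.   ]
lin(cur frame) [ 2.1 -1.1  2.9] target [ 591.5 -184.8  124. ]
rotvec [0.0001 0.0004 0.0007]
lin(new frame) [ 2.1 -1.1  2.9]
```

View pics/t6.png

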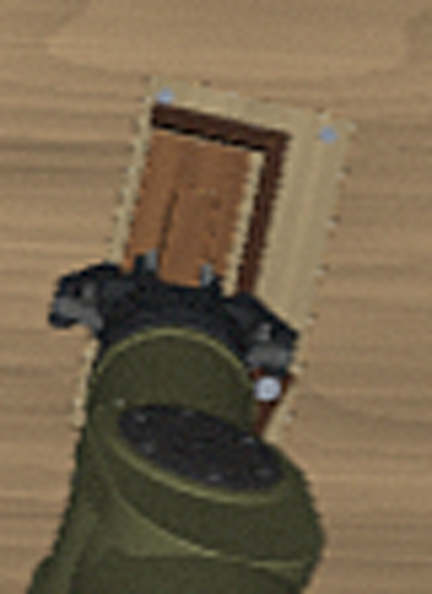

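View pics/s6.png

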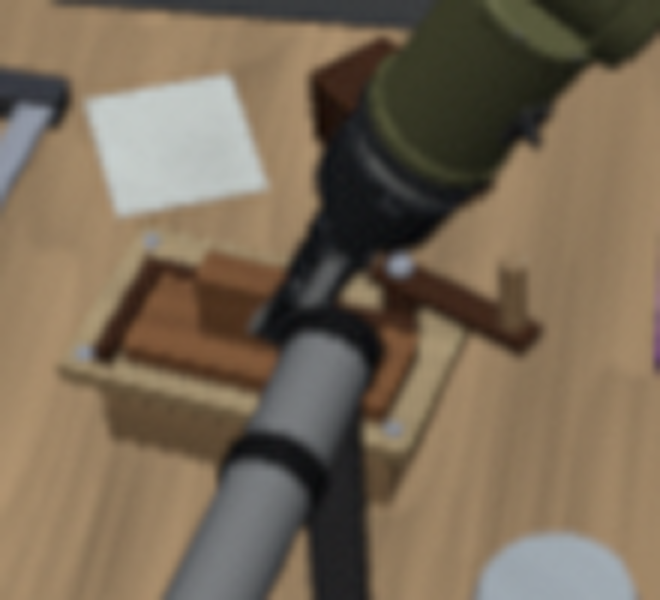

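The block is down inside the fence corner. A sliver of plate shows between it and the long fence at about (250,200). I'll lower to contact.

apply_moves(
  deltas=[
    {"claw":0,"linear":[0.3,0,0.6],"turn":[0,0,0]},
    {"claw":0,"linear":[0.3,0,0.6],"turn":[0,0,0]},
    {"claw":0,"linear":[0.3,0,0.6],"turn":[0,0,0]},
    {"claw":0,"linear":[0.3,0,0.6],"turn":[0,0,0]},
    {"claw":0,"linear":[0,0,0],"turn":[0,0,0]},
    {"claw":0,"linear":[0,0,0],"turn":[0,0,0]},
    {"claw":0,"linear":[0,0,0],"turn":[0,0,0]},
    {"claw":0,"linear":[0,0,0],"turn":[0,0,0]},
    {"claw":0,"linear":[0,0,0],"turn":[0,0,0]},
    {"claw":0,"linear":[0,0,0],"turn":[0,0,0]},
  ],
)

```text
time_s: 21.05
eef_pos: [592.2, -183.8, 124.8]
ee_rot: [0.258, 0.094, 0.961, -0.025]
force: [0.3, 0.4, -0.7]
opening: 0.274
```

apply_moves(
  deltas=[
    {"claw":0,"linear":[0.2,0,0.4],"turn":[0,0,0]},
    {"claw":0,"linear":[0.2,0,0.4],"turn":[0,0,0]},
    {"claw":0,"linear":[0,0,0],"turn":[0,0,0]},
    {"claw":0,"linear":[0,0,0],"turn":[0,0,0]},
    {"claw":0,"linear":[0,-1,0],"turn":[0,0,0]},
    {"claw":0,"linear":[0,-1,0],"turn":[0,0,0]},
    {"claw":0,"linear":[0,-1,0],"turn":[0,0,0]},
    {"claw":0,"linear":[0,-1,0],"turn":[0,0,0]},
    {"claw":0,"linear":[0,0,0],"turn":[0,0,0]},
    {"claw":0,"linear":[0,0,0],"turn":[0,0,0]},
  ],
)

```text
time_s: 22.05
eef_pos: [592.1, -187.7, 124.3]
ee_rot: [0.258, 0.094, 0.961, -0.025]
force: [1.4, 1.5, 4.8]
opening: 0.275
```

apply_moves(
  deltas=[
    {"claw":0,"linear":[0,-0.6,0],"turn":[0,0,0]},
    {"claw":0,"linear":[0,-0.6,0],"turn":[0,0,0]},
    {"claw":0,"linear":[0,-0.6,0],"turn":[0,0,0]},
    {"claw":0,"linear":[0,-0.6,0],"turn":[0,0,0]},
    {"claw":0,"linear":[0,0,0],"turn":[0,0,0]},
    {"claw":0,"linear":[0,0,0],"turn":[0,0,0]},
    {"claw":0,"linear":[-0.7,0,0.4],"turn":[0,0,0]},
    {"claw":0,"linear":[-0.7,0,0.4],"turn":[0,0,0]},
    {"claw":0,"linear":[-0.7,0,0.4],"turn":[0,0,0]},
    {"claw":0,"linear":[-0.7,0,0.4],"turn":[0,0,0]},
  ],
)

```text
time_s: 23.05
eef_pos: [593.1, -190.4, 124.3]
ee_rot: [0.257, 0.094, 0.961, -0.026]
force: [-10.5, 3.8, 15.9]
opening: 0.277
```

```bash
cat >> plan.py <<'E'
def jig():
    s=bot.read_state();p=s['eef_pos'];t=JG[2];P=p-[JG[0],JG[1],0];f=s['force']
    c,S=np.cos(t),np.sin(t)
    print('t',round(s['time_s'],2),'jig tcp',(c*P[0]+S*P[1]).round(1),(-S*P[0]+c*P[1]).round(1),p[2].round(1),'F jig',(c*f[0]+S*f[1]).round(1),(-S*f[0]+c*f[1]).round(1),f[2].round(1))
E
python3 -c "
from plan import *
jig();plan(None)
im=bot.capture('top');crop(im,335,120,385,180,10,'t7');jig()"
```

```text
t 23.05 jig tcp -14.3 0.9 124.3 F jig -11.0 1.7 15.9
t 23.05 pos [ 593.1 -190.4  124.3] F [-10.5   3.8  15.9] open 0.277 q [ 0.63  0.52 -0.48  2.15  1.62  0.19  0.07]
zaxis [ 0.49  -0.097 -0.866] yaxis [ 0.194  0.981 -0.001]
t 23.1 jig tcp -14.2 0.9 124.3 F jig -10.1 1.8 15.7
```

View pics/t7.png

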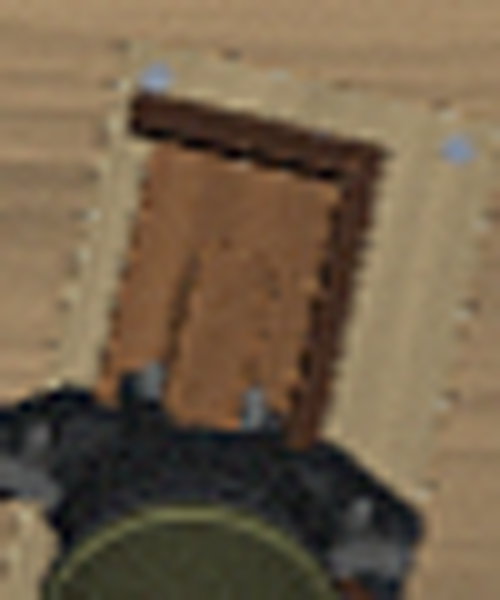

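apply_moves(
  deltas=[
    {"claw":0,"linear":[-0.3,0,-0.5],"turn":[0,0,0]},
    {"claw":0,"linear":[0,0,0],"turn":[0,0,0]},
    {"claw":0,"linear":[0,-0.5,0],"turn":[0,0,0]},
    {"claw":0,"linear":[0,-0.5,0],"turn":[0,0,0]},
    {"claw":0,"linear":[0,-0.5,0],"turn":[0,0,0]},
    {"claw":0,"linear":[0,-0.5,0],"turn":[0,0,0]},
    {"claw":0,"linear":[0,0,0],"turn":[0,0,0]},
    {"claw":0,"linear":[0,0,0],"turn":[0,0,0]},
    {"claw":0,"linear":[0,0,0],"turn":[0,0,0]},
    {"claw":0,"linear":[0,0,0],"turn":[0,0,0]},
  ],
)

```text
time_s: 24.1
eef_pos: [593.6, -191.5, 124.3]
ee_rot: [0.258, 0.094, 0.961, -0.025]
force: [-0.9, 4.7, 6.1]
opening: 0.274
```

```bash
python3 -c "
from plan import *
jig();plan(None)"
```

```text
t 24.1 jig tcp -13.6 -0.1 124.3 F jig -1.8 4.4 6.1
t 24.1 pos [ 593.6 -191.5  124.3] F [-0.9  4.7  6.1] open 0.274 q [ 0.64  0.52 -0.49  2.15  1.61  0.19  0.09]
zaxis [ 0.491 -0.095 -0.866] yaxis [0.193 0.981 0.001]
```

apply_moves(
  deltas=[
    {"claw":0,"linear":[0,-0.5,0],"turn":[0,0,0]},
    {"claw":0,"linear":[0,-0.5,0],"turn":[0,0,0]},
    {"claw":0,"linear":[0,0,0],"turn":[0,0,0]},
    {"claw":0,"linear":[0,0,0],"turn":[0,0,0]},
    {"claw":0,"linear":[0,0,0],"turn":[0,0,0]},
    {"claw":0,"linear":[0,0,0],"turn":[0,0,0]},
    {"claw":0,"linear":[0,0,0],"turn":[0,0,0]},
    {"claw":0,"linear":[0,0,0],"turn":[0,0,0]},
    {"claw":0,"linear":[0,0,0],"turn":[0,0,0]},
    {"claw":0,"linear":[0,0,0],"turn":[0,0,0]},
  ],
)

```text
time_s: 25.1
eef_pos: [593.6, -191.6, 124.4]
ee_rot: [0.258, 0.093, 0.961, -0.024]
force: [-2.3, 7.1, 6.5]
opening: 0.27
```

```bash
python3 -c "
from plan import *
jig()"
```

```text
t 25.1 jig tcp -13.6 -0.2 124.4 F jig -3.6 6.6 6.5
```

apply_moves(
  deltas=[
    {"claw":0,"linear":[-0.6,0,0.3],"turn":[0,0,0]},
    {"claw":0,"linear":[-0.6,0,0.3],"turn":[0,0,0]},
    {"claw":0,"linear":[-0.6,0,0.3],"turn":[0,0,0]},
    {"claw":0,"linear":[0,0,0],"turn":[0,0,0]},
    {"claw":0,"linear":[0,0,0],"turn":[0,0,0]},
    {"claw":0,"linear":[0,0,0],"turn":[0,0,0]},
    {"claw":0,"linear":[0,0,0],"turn":[0,0,0]},
    {"claw":0,"linear":[0,0,0],"turn":[0,0,0]},
    {"claw":0,"linear":[0,0,0],"turn":[0,0,0]},
    {"claw":0,"linear":[0,0,0],"turn":[0,0,0]},
  ],
)

```text
time_s: 26.1
eef_pos: [594.4, -191.8, 124.3]
ee_rot: [0.257, 0.093, 0.962, -0.024]
force: [-9.0, 8.6, 12.3]
opening: 0.275
```

```bash
python3 -c "
from plan import *
jig()"
```

```text
t 26.1 jig tcp -12.8 -0.3 124.3 F jig -10.5 6.6 12.3
```

apply_moves(
  deltas=[
    {"claw":0,"linear":[-0.4,0.8,-0.7],"turn":[0,0,0]},
    {"claw":0,"linear":[0,0,0],"turn":[0,0,0]},
    {"claw":0,"linear":[-0.6,0,0.3],"turn":[0,0,0]},
    {"claw":0,"linear":[-0.6,0,0.3],"turn":[0,0,0]},
    {"claw":0,"linear":[0,0,0],"turn":[0,0,0]},
    {"claw":0,"linear":[0,0,0],"turn":[0,0,0]},
    {"claw":0,"linear":[0,0,0],"turn":[0,0,0]},
    {"claw":0,"linear":[0,0,0],"turn":[0,0,0]},
    {"claw":0,"linear":[0,0,0],"turn":[0,0,0]},
    {"claw":0,"linear":[0,0,0],"turn":[0,0,0]},
  ],
)

```text
time_s: 27.1
eef_pos: [595.7, -192.1, 124.4]
ee_rot: [0.256, 0.094, 0.962, -0.024]
force: [-4.2, 6.1, 3.5]
opening: 0.272
```

```bash
python3 -c "
from plan import *
jig();plan(None)
im=bot.capture('top');crop(im,335,120,385,180,10,'t8')
im=bot.capture('side');crop(im,245,150,335,220,8,'s8')"
```

```text
t 27.1 jig tcp -11.4 -0.4 124.4 F jig -5.3 5.2 3.5
t 27.1 pos [ 595.7 -192.1  124.4] F [-4.2  6.1  3.5] open 0.272 q [ 0.64  0.52 -0.48  2.14  1.57  0.19  0.13]
zaxis [ 0.489 -0.095 -0.867] yaxis [0.193 0.981 0.002]
```

View pics/t8.png

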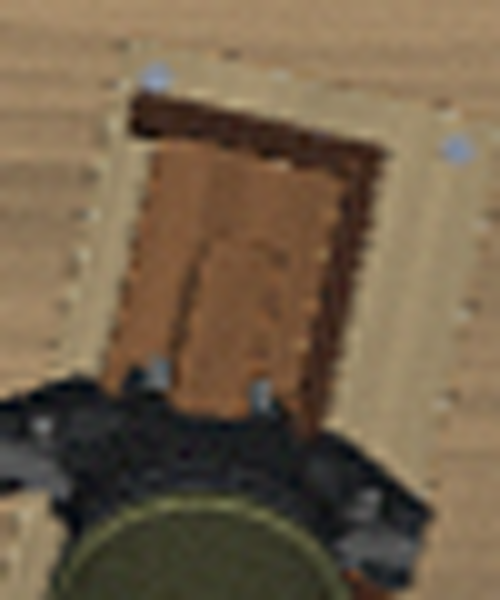

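View pics/s8.png

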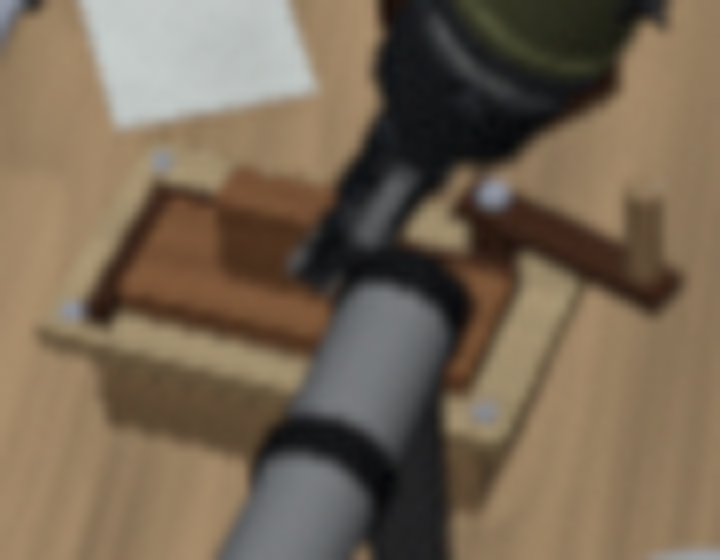

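apply_moves(
  deltas=[
    {"claw":0,"linear":[-0.7,0,0.3],"turn":[0,0,0]},
    {"claw":0,"linear":[-0.7,0,0.3],"turn":[0,0,0]},
    {"claw":0,"linear":[-0.7,0,0.3],"turn":[0,0,0]},
    {"claw":0,"linear":[0,0,0],"turn":[0,0,0]},
    {"claw":0,"linear":[0,0,0],"turn":[0,0,0]},
    {"claw":0,"linear":[0,0,0],"turn":[0,0,0]},
    {"claw":0,"linear":[0,0,0],"turn":[0,0,0]},
    {"claw":0,"linear":[0,0,0],"turn":[0,0,0]},
    {"claw":0,"linear":[0,0,0],"turn":[0,0,0]},
    {"claw":0,"linear":[0,0,0],"turn":[0,0,0]},
  ],
)

```text
time_s: 28.2
eef_pos: [597.0, -192.4, 124.5]
ee_rot: [0.256, 0.094, 0.962, -0.024]
force: [-10.5, 6.9, 8.7]
opening: 0.273
```

```bash
python3 -c "
from plan import *
jig();plan(None)"
```

```text
t 28.2 jig tcp -10.1 -0.3 124.5 F jig -11.6 4.8 8.7
t 28.2 pos [ 597.  -192.4  124.5] F [-10.5   6.9   8.7] open 0.273 q [ 0.64  0.52 -0.48  2.14  1.55  0.19  0.15]
zaxis [ 0.488 -0.095 -0.868] yaxis [0.193 0.981 0.001]
```

apply_moves(
  deltas=[
    {"claw":0,"linear":[-0.3,0,-0.6],"turn":[0,0,0]},
    {"claw":0,"linear":[-0.7,0,0.3],"turn":[0,0,0]},
    {"claw":0,"linear":[-0.7,0,0.3],"turn":[0,0,0]},
    {"claw":0,"linear":[-0.7,0,0.3],"turn":[0,0,0]},
    {"claw":0,"linear":[0,0,0],"turn":[0,0,0]},
    {"claw":0,"linear":[0,0,0],"turn":[0,0,0]},
    {"claw":0,"linear":[0,0,0],"turn":[0,0,0]},
    {"claw":0,"linear":[0,0,0],"turn":[0,0,0]},
    {"claw":0,"linear":[0,0,0],"turn":[0,0,0]},
    {"claw":0,"linear":[0,0,0],"turn":[0,0,0]},
  ],
)

```text
time_s: 29.2
eef_pos: [597.1, -192.4, 124.6]
ee_rot: [0.255, 0.094, 0.962, -0.024]
force: [-20.7, 9.1, 13.3]
opening: 0.277
```

```bash
python3 -c "
from plan import *
jig();plan(None)"
```

```text
t 29.2 jig tcp -10.0 -0.4 124.6 F jig -22.1 4.9 13.3
t 29.2 pos [ 597.1 -192.4  124.6] F [-20.7   9.1  13.3] open 0.277 q [ 0.64  0.52 -0.48  2.14  1.52  0.19  0.18]
zaxis [ 0.485 -0.095 -0.869] yaxis [0.193 0.981 0.001]
```

Both fences are reached: pushing further raises the force without any motion. I'll relax the push, release and back out along the tool axis.

apply_moves(
  deltas=[
    {"claw":0,"linear":[0.5,0,-0.3],"turn":[0,0,0]},
    {"claw":0,"linear":[0.5,0,-0.3],"turn":[0,0,0]},
    {"claw":0,"linear":[0,0,0],"turn":[0,0,0]},
    {"claw":0.3,"linear":[0,0,0],"turn":[0,0,0]},
    {"claw":0.4,"linear":[0,0,0],"turn":[0,0,0]},
    {"claw":0.6,"linear":[0,0,0],"turn":[0,0,0]},
    {"claw":0.6,"linear":[0,0,0],"turn":[0,0,0]},
    {"claw":0.6,"linear":[0,0,0],"turn":[0,0,0]},
    {"claw":0.6,"linear":[0,0,0],"turn":[0,0,0]},
    {"claw":0.6,"linear":[0,0,0],"turn":[0,0,0]},
  ],
)

```text
time_s: 30.2
eef_pos: [600.3, -194.3, 126.8]
ee_rot: [0.258, 0.094, 0.961, -0.025]
force: [-1.1, 0.2, 0.9]
opening: 0.596
```

```bash
python3 -c "
from plan import *
jig();plan(None)"
```

```text
t 30.2 jig tcp -6.5 -1.6 126.8 F jig -1.1 -0.0 0.9
t 30.2 pos [ 600.3 -194.3  126.8] F [-1.1  0.2  0.9] open 0.596 q [ 0.64  0.52 -0.48  2.13  1.53  0.19  0.17]
zaxis [ 0.491 -0.097 -0.866] yaxis [ 0.194  0.981 -0.   ]
```

apply_moves(
  deltas=[
    {"claw":0.6,"linear":[0,0,-8],"turn":[0,0,0]},
    {"claw":0.6,"linear":[0,0,-16],"turn":[0,0,0]},
    {"claw":0.6,"linear":[0,0,-16],"turn":[0,0,0]},
    {"claw":0.6,"linear":[0,0,-16],"turn":[0,0,0]},
    {"claw":0.6,"linear":[0,0,-20],"turn":[0,0,0]},
    {"claw":0.6,"linear":[0,0,-20],"turn":[0,0,0]},
    {"claw":0,"linear":[0,0,-20],"turn":[0,0,0]},
    {"claw":0,"linear":[0,0,-20],"turn":[0,0,0]},
    {"claw":0,"linear":[0,0,-20],"turn":[0,0,0]},
    {"claw":0,"linear":[0,0,-10],"turn":[0,0,0]},
  ],
)

```text
time_s: 31.2
eef_pos: [518.4, -177.8, 271.6]
ee_rot: [0.258, 0.094, 0.961, -0.026]
force: [0.0, -0.5, -0.3]
opening: -0.003
```

```bash
python3 -c "
from plan import *
jig();plan(None)
im=bot.capture('top');crop(im,335,115,385,215,6,'t9')
im=bot.capture('side');crop(im,245,150,335,220,8,'s9')"
```

```text
t 31.2 jig tcp -90.0 -1.4 271.6 F jig 0.1 -0.5 -0.3
t 31.2 pos [ 518.4 -177.8  271.6] F [ 0.  -0.5 -0.3] open -0.003 q [ 1.24  0.28 -1.15  2.12  0.65  0.45  1.03]
zaxis [ 0.491 -0.098 -0.866] yaxis [ 0.194  0.981 -0.001]
```

View pics/t9.png

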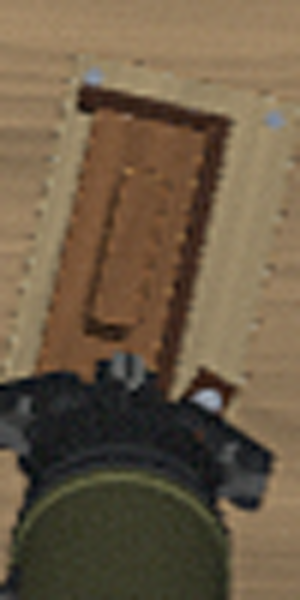

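View pics/s9.png

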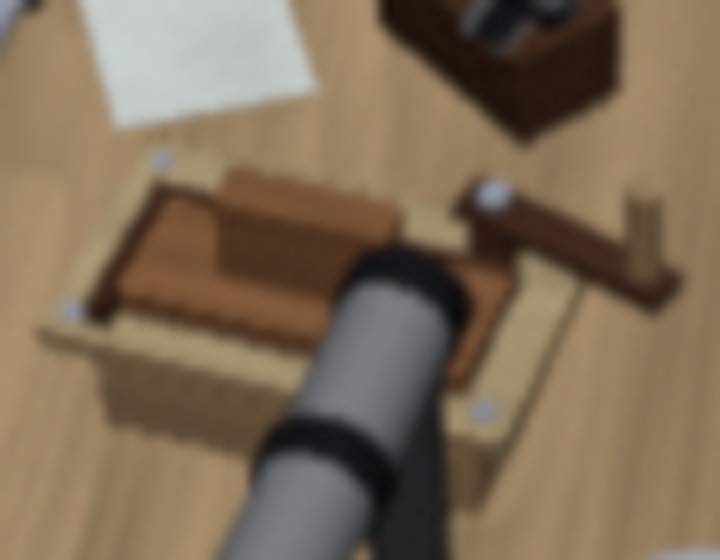

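The block lies snug in the fence corner, both base edges parallel to the fences, and the grip is clear at top crop (125,250). Next I'll swing the button with the closed, vertical fingers, pushing its peg round the arc.

```bash
cat >> plan.py <<'E'
def down(ang):  # tool vertical, tool y along world angle
    z=np.array([0,0,-1.]);y=np.array([np.cos(ang),np.sin(ang),0]);return np.c_[np.cross(y,z),y,z]
def pegpose(th,d,z,r=78):
    er=np.array([-np.sin(th),np.cos(th)]);et=np.array([np.cos(th),np.sin(th)])
    q=np.array([-62,-58])+r*er-d*et
    return W3(JG,q[0],q[1],z),down(th+JG[2])
E
python3 -c "
from plan import *
plan(*pegpose(1.273,34,235))"
```

```text
t 31.3 pos [ 518.7 -178.4  271.5] F [-0.9 -0.3 -1.1] open -0.001 q [ 1.24  0.28 -1.15  2.12  0.65  0.45  1.02]
zaxis [ 0.491 -0.099 -0.865] yaxis [ 0.195  0.981 -0.001]
lin(cur frame) [ 67.5 -65.7   3.1] target [ 450.1 -231.8  235. ]
rotvec [0.0767 0.5215 0.2909]
lin(new frame) [ 35.1 -79.5  36.5]
```

apply_moves(
  deltas=[
    {"claw":0,"linear":[0,0,0],"turn":[0.0128,0.0869,0.0485]},
    {"claw":0,"linear":[0,0,0],"turn":[0.0128,0.0869,0.0485]},
    {"claw":0,"linear":[0,0,0],"turn":[0.0128,0.0869,0.0485]},
    {"claw":0,"linear":[0,0,0],"turn":[0.0128,0.0869,0.0485]},
    {"claw":0,"linear":[0,0,0],"turn":[0.0128,0.0869,0.0485]},
    {"claw":0,"linear":[0,0,0],"turn":[0.0128,0.0869,0.0485]},
    {"claw":0,"linear":[8.8,-19.9,0],"turn":[0,0,0]},
    {"claw":0,"linear":[8.8,-19.9,0],"turn":[0,0,0]},
    {"claw":0,"linear":[8.8,-19.9,0],"turn":[0,0,0]},
    {"claw":0,"linear":[8.8,-19.9,0],"turn":[0,0,0]},
  ],
)

```text
time_s: 32.3
eef_pos: [449.7, -232.2, 269.4]
ee_rot: [-0.001, 0.244, 0.97, 0.0]
force: [-0.4, -0.1, 0.6]
opening: -0.002
```

```bash
python3 -c "
from plan import *
plan(*pegpose(1.273,34,180))
im=bot.capture('top');crop(im,335,140,385,240,6,'t10')
im=bot.capture('side');crop(im,260,120,370,220,6,'s10')"
```

```text
t 32.3 pos [ 449.7 -232.2  269.4] F [-0.4 -0.1  0.6] open -0.002 q [ 1.14  0.45 -1.06  1.76  0.42  1.18  1.03]
zaxis [-0.002  0.001 -1.   ] yaxis [ 0.473  0.881 -0.   ]
lin(cur frame) [-0.4  0.6 89.4] target [ 450.1 -231.8  180. ]
rotvec [-0.0004 -0.0024  0.0008]
lin(new frame) [-0.2  0.5 89.4]
```

View pics/t10.png

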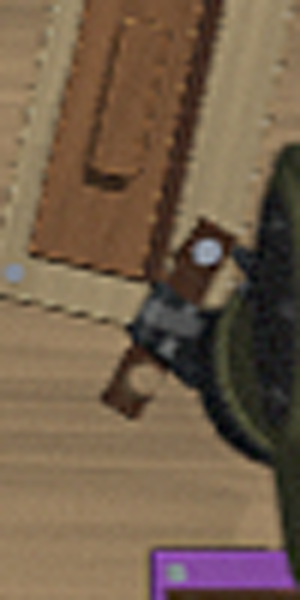

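View pics/s10.png

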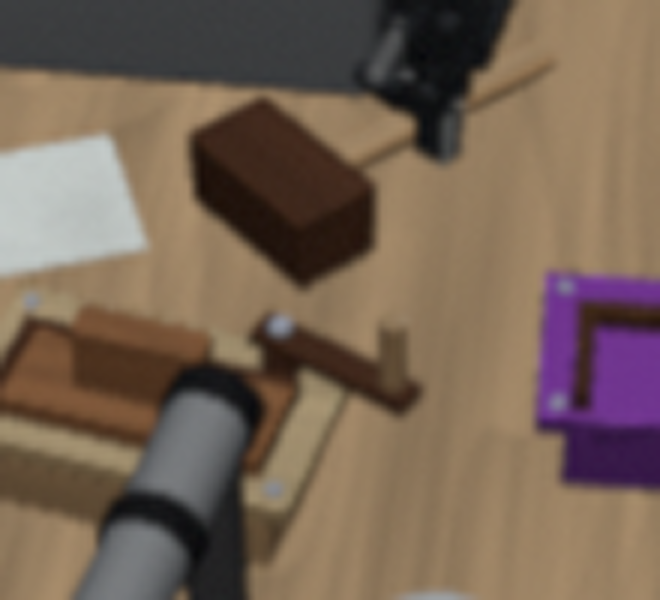

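```bash
python3 -c "
from plan import *
from fit import px
print(onz('top',px(146,378,6,335,140),157.5),onz('side',px(392,327,6,260,120),157.5),W3(JG,-62-78*np.sin(1.273),-58+78*np.cos(1.273),0))
jig()"
```

```text
[ 466.81000705 -203.57574669  157.5       ] [ 464.1388475  -198.74468458  157.5       ] [ 466.20962556 -201.84532903    0.        ]
t 32.4 jig tcp -148.0 -70.3 269.2 F jig -0.0 -0.2 -0.7
```

apply_moves(
  deltas=[
    {"claw":0,"linear":[0,0,13.2],"turn":[0,0,0]},
    {"claw":0,"linear":[0,0,13.2],"turn":[0,0,0]},
    {"claw":0,"linear":[0,0,13.2],"turn":[0,0,0]},
    {"claw":0,"linear":[0,0,13.2],"turn":[0,0,0]},
    {"claw":0,"linear":[0,0,13.2],"turn":[0,0,0]},
    {"claw":0,"linear":[0,0,13.2],"turn":[0,0,0]},
    {"claw":0,"linear":[0,0,13.2],"turn":[0,0,0]},
    {"claw":0,"linear":[0,0,13.2],"turn":[0,0,0]},
    {"claw":0,"linear":[0,0,13.2],"turn":[0,0,0]},
    {"claw":0,"linear":[0,0,13.2],"turn":[0,0,0]},
  ],
)

```text
time_s: 33.4
eef_pos: [450.1, -231.3, 137.4]
ee_rot: [-0.001, 0.244, 0.97, 0.001]
force: [0.3, 0.9, 0.8]
opening: -0.003
```

```bash
python3 -c "
from plan import *
plan(*pegpose(1.273,22,137))
im=bot.capture('side');crop(im,260,120,370,220,6,'s11')"
```

```text
t 33.4 pos [ 450.1 -231.3  137.4] F [0.3 0.9 0.8] open -0.003 q [ 1.04  0.59 -0.94  1.95  0.61  0.91  0.86]
zaxis [-0.001  0.001 -1.   ] yaxis [0.473 0.881 0.001]
lin(cur frame) [-0.3 11.6  0.4] target [ 455.8 -221.2  137. ]
rotvec [ 0.0008 -0.0015  0.0009]
lin(new frame) [-0.3 11.6  0.4]
```

View pics/s11.png

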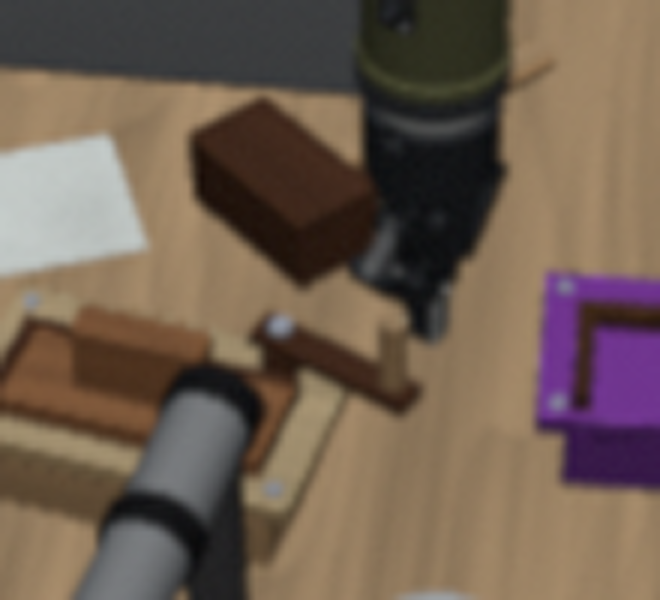

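apply_moves(
  deltas=[
    {"claw":0,"linear":[0,0,-8],"turn":[0,0,0]},
    {"claw":0,"linear":[0,5,0],"turn":[0,0,0]},
    {"claw":0,"linear":[0,4,0],"turn":[0,0,0]},
    {"claw":0,"linear":[0,3,0],"turn":[0,0,0]},
    {"claw":0,"linear":[0,3,0],"turn":[0,0,0]},
    {"claw":0,"linear":[1,4.7,0],"turn":[0,0,0.06]},
    {"claw":0,"linear":[1,4.7,0],"turn":[0,0,0.06]},
    {"claw":0,"linear":[1,4.7,0],"turn":[0,0,0.06]},
    {"claw":0,"linear":[1,4.7,0],"turn":[0,0,0.06]},
    {"claw":0,"linear":[1,4.7,0],"turn":[0,0,0.06]},
  ],
)

```text
time_s: 34.45
eef_pos: [466.6, -196.0, 146.6]
ee_rot: [-0.001, 0.387, 0.922, 0.0]
force: [-0.5, -0.8, -0.9]
opening: -0.002
```

```bash
python3 -c "
from plan import *
plan(*pegpose(0.973,18,145));jig()
im=bot.capture('side');crop(im,260,120,370,220,6,'s12')
im=bot.capture('top');crop(im,335,140,385,240,6,'t12')"
```

```text
t 34.45 pos [ 466.6 -196.   146.6] F [-0.5 -0.8 -0.9] open -0.002 q [ 0.92  0.55 -0.86  1.94  0.53  0.89  0.56]
zaxis [-0.001  0.001 -1.   ] yaxis [ 0.714  0.7   -0.   ]
lin(cur frame) [-0.5  0.7  1.5] target [ 467.4 -195.8  145. ]
rotvec [-0.0001 -0.0016 -0.0017]
lin(new frame) [-0.5  0.7  1.6]
t 34.45 jig tcp -137.4 -29.3 146.6 F jig -0.3 -0.9 -0.9
```

View pics/s12.png

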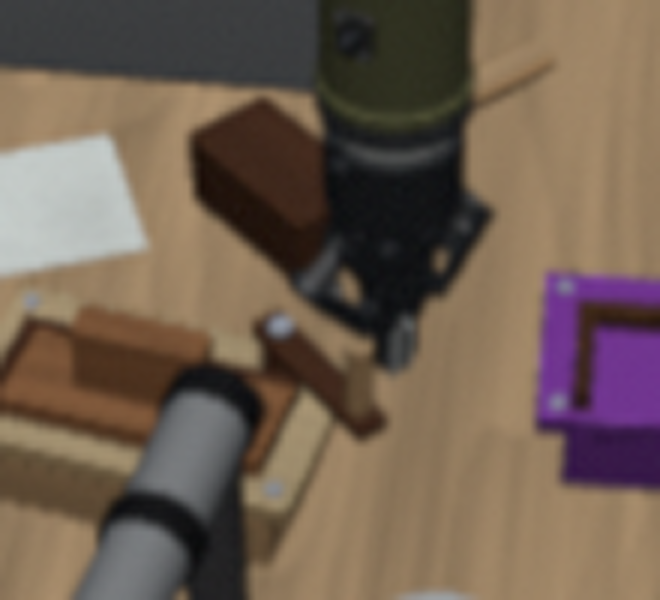

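The peg is moving ahead of the fingers at side crop (360,375). I'll continue round the arc.

apply_moves(
  deltas=[
    {"claw":0,"linear":[1,4.7,0],"turn":[0,0,0.06]},
    {"claw":0,"linear":[1,4.7,0],"turn":[0,0,0.06]},
    {"claw":0,"linear":[1,4.7,0],"turn":[0,0,0.06]},
    {"claw":0,"linear":[1,4.7,0],"turn":[0,0,0.06]},
    {"claw":0,"linear":[1,4.7,0],"turn":[0,0,0.06]},
    {"claw":0,"linear":[1,4.7,0],"turn":[0,0,0.06]},
    {"claw":0,"linear":[1,4.7,0],"turn":[0,0,0.06]},
    {"claw":0,"linear":[1,4.7,0],"turn":[0,0,0.06]},
    {"claw":0,"linear":[1,4.7,0],"turn":[0,0,0.06]},
    {"claw":0,"linear":[1,4.7,0],"turn":[0,0,0.06]},
  ],
)

```text
time_s: 35.55
eef_pos: [501.9, -164.8, 146.4]
ee_rot: [-0.001, 0.642, 0.767, -0.0]
force: [-1.3, 0.6, 0.7]
opening: -0.004
```

```bash
python3 -c "
from plan import *
plan(*pegpose(0.373,18,145));jig()
im=bot.capture('side');crop(im,260,120,370,220,6,'s13')
im=bot.capture('top');crop(im,335,140,385,240,6,'t13')"
```

```text
t 35.55 pos [ 501.9 -164.8  146.4] F [-1.3  0.6  0.7] open -0.004 q [ 0.72  0.53 -0.68  1.89  0.43  0.87  0.  ]
zaxis [-0.002  0.002 -1.   ] yaxis [ 0.984  0.177 -0.002]
lin(cur frame) [-0.7  1.4  1.4] target [ 503.4 -165.2  145. ]
rotvec [-0.0016 -0.0019  0.0006]
lin(new frame) [-0.7  1.4  1.4]
t 35.55 jig tcp -108.7 8.2 146.4 F jig -1.4 0.4 0.7
```

View pics/s13.png

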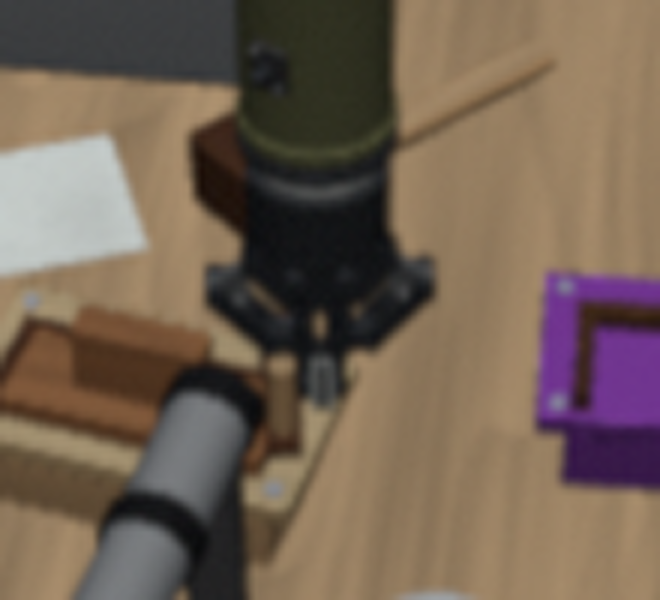

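apply_moves(
  deltas=[
    {"claw":0,"linear":[1,4.7,0],"turn":[0,0,0.06]},
    {"claw":0,"linear":[1,4.7,0],"turn":[0,0,0.06]},
    {"claw":0,"linear":[1,4.7,0],"turn":[0,0,0.06]},
    {"claw":0,"linear":[1,4.7,0],"turn":[0,0,0.06]},
    {"claw":0,"linear":[1,4.7,0],"turn":[0,0,0.06]},
    {"claw":0,"linear":[0.5,2.5,0],"turn":[0,0,0.04]},
    {"claw":0,"linear":[0.2,2,0],"turn":[0,0,0.03]},
    {"claw":0,"linear":[0,0,0],"turn":[0,0,0]},
    {"claw":0,"linear":[0,0,0],"turn":[0,0,0]},
    {"claw":0,"linear":[0,0,0],"turn":[0,0,0]},
  ],
)

```text
time_s: 36.65
eef_pos: [529.7, -158.8, 146.5]
ee_rot: [-0.001, 0.771, 0.636, 0.0]
force: [0.2, 1.3, -0.4]
opening: -0.002
```

```bash
python3 -c "
from plan import *
plan(*pegpose(0.0,18,145));jig()
im=bot.capture('side');crop(im,260,120,370,220,6,'s14')
im=bot.capture('top');crop(im,335,140,385,240,6,'t14')"
```

```text
t 36.65 pos [ 529.7 -158.8  146.5] F [ 0.2  1.3 -0.4] open -0.002 q [ 0.62  0.54 -0.57  1.83  0.37  0.88 -0.31]
zaxis [-0.001  0.001 -1.   ] yaxis [ 0.982 -0.19  -0.001]
lin(cur frame) [0.5 2.7 1.5] target [ 532.4 -158.8  145. ]
rotvec [-0.0012 -0.001   0.0049]
lin(new frame) [0.5 2.7 1.5]
t 36.65 jig tcp -82.7 19.5 146.5 F jig -0.1 1.3 -0.4
```

View pics/s14.png

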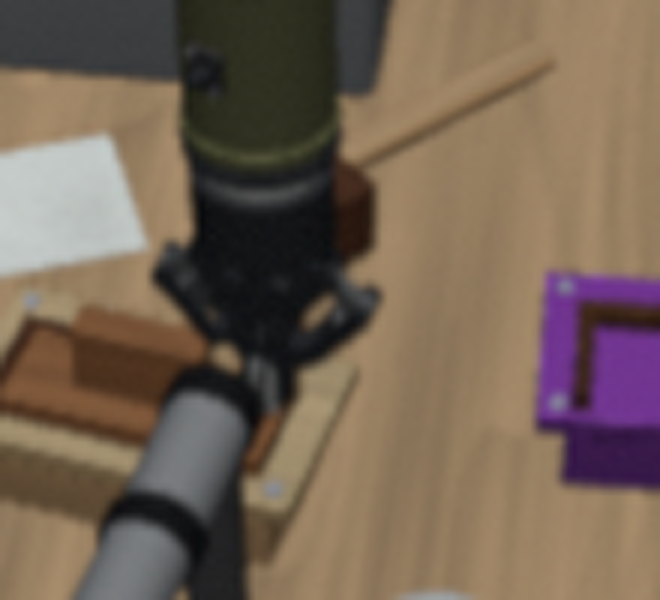

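Nearly across. I'll push on along tool y until the stop is felt.

apply_moves(
  deltas=[
    {"claw":0,"linear":[0,0.8,0],"turn":[0,0,0]},
    {"claw":0,"linear":[0,0.8,0],"turn":[0,0,0]},
    {"claw":0,"linear":[0,0.8,0],"turn":[0,0,0]},
    {"claw":0,"linear":[0,0.8,0],"turn":[0,0,0]},
    {"claw":0,"linear":[0,0.8,0],"turn":[0,0,0]},
    {"claw":0,"linear":[0,0,0],"turn":[0,0,0]},
    {"claw":0,"linear":[0,0,0],"turn":[0,0,0]},
    {"claw":0,"linear":[0,0,0],"turn":[0,0,0]},
    {"claw":0,"linear":[0,0,0],"turn":[0,0,0]},
    {"claw":0,"linear":[0,0,0],"turn":[0,0,0]},
  ],
)

```text
time_s: 37.75
eef_pos: [530.5, -158.8, 146.2]
ee_rot: [-0.003, 0.772, 0.636, -0.002]
force: [-11.7, 3.7, 8.4]
opening: 0.0
```

```bash
python3 -c "
from plan import *
jig()"
```

```text
t 37.75 jig tcp -81.9 19.7 146.2 F jig -12.2 1.4 8.4
```

apply_moves(
  deltas=[
    {"claw":0,"linear":[0,0.8,0],"turn":[0,0,0]},
    {"claw":0,"linear":[0,0.8,0],"turn":[0,0,0]},
    {"claw":0,"linear":[0,0.8,0],"turn":[0,0,0]},
    {"claw":0,"linear":[0,0,0],"turn":[0,0,0]},
    {"claw":0,"linear":[0,0,0],"turn":[0,0,0]},
    {"claw":0,"linear":[0,0,0],"turn":[0,0,0]},
    {"claw":0,"linear":[0,0,0],"turn":[0,0,0]},
    {"claw":0,"linear":[0,0,0],"turn":[0,0,0]},
    {"claw":0,"linear":[0,0,0],"turn":[0,0,0]},
    {"claw":0,"linear":[0,0,0],"turn":[0,0,0]},
  ],
)

```text
time_s: 38.75
eef_pos: [530.9, -158.8, 146.1]
ee_rot: [-0.004, 0.771, 0.636, -0.004]
force: [-18.7, 2.8, 13.4]
opening: -0.003
```

```bash
python3 -c "
from plan import *
jig()"
```

```text
t 38.75 jig tcp -81.5 19.7 146.1 F jig -18.9 -0.8 13.4
```

Firmly at the stop. I'll back off, lift clear and look.

apply_moves(
  deltas=[
    {"claw":0,"linear":[0,-4,0],"turn":[0,0,0]},
    {"claw":0,"linear":[0,-6,0],"turn":[0,0,0]},
    {"claw":0,"linear":[0,-10,0],"turn":[0,0,0]},
    {"claw":0,"linear":[0,-10,0],"turn":[0,0,0]},
    {"claw":0,"linear":[0,0,-20],"turn":[0,0,0]},
    {"claw":0,"linear":[0,0,-30],"turn":[0,0,0]},
    {"claw":0,"linear":[0,0,-30],"turn":[0,0,0]},
    {"claw":0,"linear":[5,-30,-20],"turn":[0,0,0]},
    {"claw":0,"linear":[-30,-20,0],"turn":[0,0,0]},
    {"claw":0,"linear":[-40,0,0],"turn":[0,0,0]},
  ],
)

```text
time_s: 39.75
eef_pos: [443.5, -206.5, 247.7]
ee_rot: [-0.0, 0.77, 0.638, -0.0]
force: [0.9, 0.0, -0.2]
opening: 0.0
```

apply_moves(
  deltas=[
    {"claw":0,"linear":[-30,0,0],"turn":[0,0,0]},
    {"claw":0,"linear":[-30,0,0],"turn":[0,0,0]},
    {"claw":0,"linear":[-30,0,0],"turn":[0,0,0]},
    {"claw":0,"linear":[-30,0,0],"turn":[0,0,0]},
    {"claw":0,"linear":[-30,0,0],"turn":[0,0,0]},
    {"claw":0,"linear":[-30,0,0],"turn":[0,0,0]},
    {"claw":0,"linear":[0,0,0],"turn":[0,0,0]},
    {"claw":0,"linear":[0,0,0],"turn":[0,0,0]},
    {"claw":0,"linear":[0,0,0],"turn":[0,0,0]},
    {"claw":0,"linear":[0,0,0],"turn":[0,0,0]},
  ],
)

```text
time_s: 40.75
eef_pos: [411.4, -383.8, 246.5]
ee_rot: [-0.001, 0.771, 0.637, 0.0]
force: [-1.2, -0.8, 0.5]
opening: 0.002
```

```bash
python3 -c "
from plan import *
plan(None);jig()
im=bot.capture('side');crop(im,245,150,335,220,8,'s15');cv2.imwrite('pics/s15f.png',im[:,:,::-1])
im=bot.capture('top');crop(im,328,120,390,215,6,'t15');cv2.imwrite('pics/t15f.png',im[:,:,::-1])"
```

```text
t 40.75 pos [ 411.4 -383.8  246.5] F [-1.2 -0.8  0.5] open 0.002 q [ 1.08  0.45 -0.57  1.67  0.26  1.11  0.25]
zaxis [-0.001  0.001 -1.   ] yaxis [ 0.982 -0.189 -0.001]
t 40.75 jig tcp -154.9 -224.3 246.5 F jig -1.0 -1.0 0.5
```

View pics/s15.png

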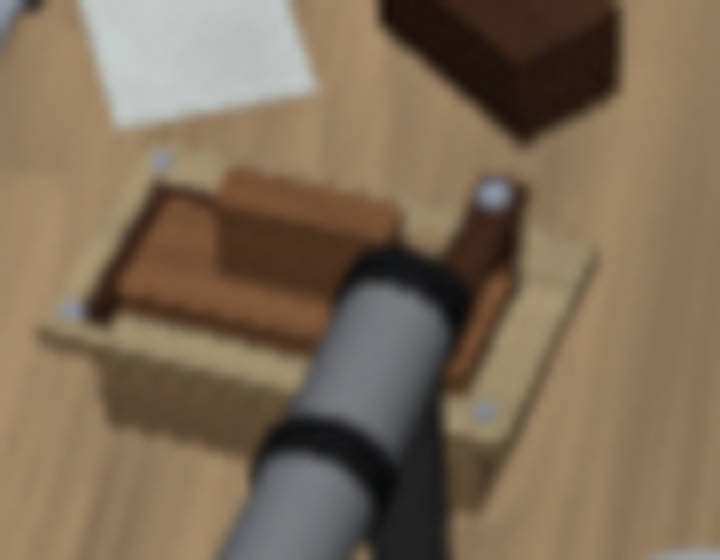

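View pics/t15.png

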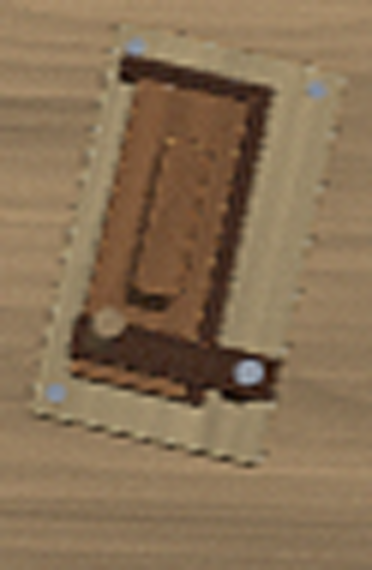

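View pics/t15f.png

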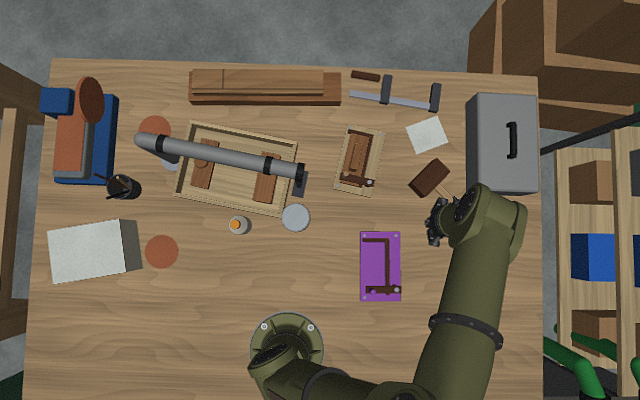

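```bash
python3 -c "
from plan import *
im=bot.capture('top');big=cv2.resize(im[120:215,328:390,::-1],None,fx=6,fy=6,interpolation=cv2.INTER_CUBIC)
def uv(P): return (proj('top',P)[0]-[328,120]+.5)*6-.5
def dot(P,c): cv2.circle(big,tuple(int(round(a)) for a in uv(P)),2,c,-1)
for X in(-80,80):
  for Y in(-30,30): dot(W3(JG,X,Y,93),(0,255,0))
for X in(-40,40):
  for Y in(-12,12): dot(W3(JG,X,Y,143),(255,255,0))
for X,Y,z in((-62,-58,108),(-62,20,157.5),(92,-42,89),(-80,-42,89),(92,40,89)): dot(W3(JG,X,Y,z),(0,0,255))
cv2.imwrite('pics/ov2.png',big)
print([ (np.round(d['point'],1).tolist(),round(d['confidence'],2)) for d in bot.mark_of('top','button_peg')],proj('top',W3(JG,-62,20,157.5)))
print([ (np.round(d['point'],1).tolist(),round(d['confidence'],2)) for d in bot.mark_of('top','pushblock')],proj('top',W3(JG,0,0,75)))"
```

```text
[([373.5, 289.5], 0.85), ([347.5, 172.6], 0.76)] [[345.46038412 173.85550897]]
[([353.4, 159.6], 0.94)] [[353.48553881 160.46283054]]
```

View pics/ov2.png

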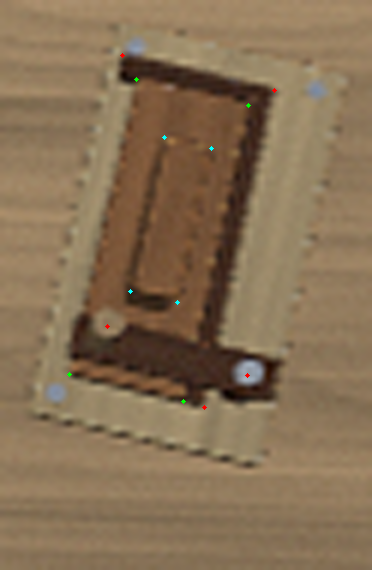

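The overlay of the block's home pose and of the button at 0 rad matches the picture within about 1 px, and the arm is clear. I'll hand in.

```bash
python3 -c "
from rig import bot
print(bot.sign_off())"
```

```text
the job is handed in; nothing more can be done
None
```

The push block is base down in the plywood jig against both fences, and the turn-button is swung fully across the near end of its base. I handed the job in at about 41 s.

- **Block:** I took the bar-grip block from the middle of the bin with the tool leaned back about 30°, passing under the duct. When I pushed it against each fence, the force rose with almost no further movement: about 7 N at the long fence and 22 N at the end fence. The gripper was fully released before the button was moved.
- **Button:** I pushed its peg round with the closed fingers until it met the stop, at about 19 N, then backed off and moved the arm clear.
- **Last checks:** In the final top picture, the block's home outline, the grip and the peg at 0 rad matched what was seen to about 1 px, roughly 3 mm. The network put the peg about 2 px from where I expected it, and ranked the purple look-alike's peg first. I ignored that one.
- **Other things:** The other two bin pieces, the glue bottle, the tin and the mallet look unmoved by eye.
- **Problems on the way:** Joint 7 reached its range once, so I turned the gripper half round for the same grasp. Joint 6 ran close to its lower limit over the jig, never reading below 0.18 against a limit of 0.17.

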